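Draw the work nest out from under the press guard with the pull hook

TASK

The work nest of the small marking press has been left under the yellow guard, where no hand may go. Take the orange pull hook from its blue rest, reach in under the guard, drop the hook's tip into the nest's bail and draw the nest steadily out along its guides and against the spring buffer until the red latch drops in behind the keeper and locks it; pull firmly but never with more than 24 N, keep the gripper itself off the guard and the nest, do not bang the hook against the guard or the slideway, and leave the other things on the bench where they are. Then lift the hook off and lay it back in its rest as you found it.

Things in the scene. Friction and masses are not known exactly. Their poses are not given: they have to be found in the camera images.
- station: Press station, fixed, placed differently each time: base plate 430 x 128 x 10 mm (x -120 to +310 mm) with slideway (steel guides, 29 mm high), yellow barred guard, and grey air press head from x +155 mm back, up to z 270 mm; ram bottom z 76 mm at x +185 mm. Origin on the bench on the slideway's centre line. The nest is drawn out along -x; +x leads under the guard; z up.
- guard_mouth (a point): Middle of the guard's open front, 60 mm above the bench, 35 mm towards +x of the station's origin. Clear opening 116 mm wide, up to 118 mm above the bench; guard's top 130 mm, it reaches 215 mm farther back.
- nest: Work nest, loose slide 90 x 92 x 26 mm, 0.3 to 0.6 kg, a bracket on top (to z 53 mm). Slides only along the station's x, 1.5 mm side play, 2 to 7 N friction. Origin centre of underside (10 mm over the bench), axes as the station's; starts 150 to 190 mm behind the station's origin, locked within 10 mm of it. Keeper on top at y +45.5 mm: ramp in front, rear face x -15 mm, top z 36 mm.
- bail (a point): Middle of the bail's cross bar: level staple of 8 mm round bar in front of the nest, 30 mm above the bench, 73 mm in front (-x) of the nest's origin; cross bar along the nest's y. The window behind it, for the hook's tip from above, reaches 4 to 28 mm from here towards +x and 16 mm to either side; free below down to the base plate.
- slide_front (a point): Point of the station on the slideway's centre line, 94 mm in front (-x) of its origin, 10 mm above the bench. A blue end stop (crossbar 116 x 14 mm, its top 32 mm above the bench, a post 63 mm high at y +58 mm) is clamped across the slideway here, but up to 8 mm farther forward or back, as the setter left it; it is not measured and must be felt.
- front_edge (a point): Front (-x) end of the station's base plate, 120 mm in front of its origin. On the end stop, behind it, sit two sprung rubber buffers at y +-30 mm, 27 mm above the bench, 5 N per mm, 8 mm travel. The nest must press them in about 2 mm (some 10 N besides the friction) before the latch can drop, and afterwards they hold it back against the latch.
- latch (a joint): Angle of the red drop latch, rad: 0 fully down (at the start and when locked), about 0.12 riding on the keeper, at most 0.6. A 76 mm arm along the slideway at y +45.5 mm, hinged on the end stop 54 mm above the bench, with a steel nose at its rear. The keeper's ramp lifts it in passing and a light spring drops it behind the keeper by itself once the nest is far enough out.
- pull_hook: Pull hook, 0.14 kg: orange grip 110 x 24 x 26 mm (24 mm across y), black collar 38 mm across at x +55 to +60 mm, 8 mm steel rod ahead to x +170 mm, there bent straight down (-z), lowest point 50 mm below the rod's axis. Origin: middle of the grip on the rod's axis; x points to the tip, z up. Starts lying in its rest.
- hook_tip (a point): On the axis of the bent end of the hook (8 mm thick), 8 mm above its lowest point; at x +170, z -42 mm of the hook.
- hook_rest: Blue hook rest, fixed, placed differently each time: base plate 165 x 80 x 6 mm; flared forks at x -40 mm (12 mm thick, for the grip, 32 mm wide inside, tips z 76 mm) and x +95 mm (8 mm thick, for the rod, 16 mm wide, tips z 82 mm). Origin on the bench below the resting grip's middle; x the way the tip lies. Grip free at both sides from x -33 to +53 mm.
- rest_seat (a point): Where the middle of the hook's grip lies when at rest: 65 mm above the rest's origin.
- bracket_2: Stamped bracket, 37 x 95 x 27 mm, bystander; origin centre of underside.
- hex_key: Black hex key 82 x 31 x 6 mm, bystander.
- bolt_m12_1: M12 bolt standing on its head, 50 mm high, bystander.
- bolt_m12_2: A second M12 bolt, bystander.
- scraper: Steel scraper blade 174 x 22 x 8 mm, bystander.
- oiler: Red oil can, 56 mm across, 178 mm high, bystander.

How it is judged:
By the outcome, as a careful person would: the job done as asked, in the order asked, and still so for the second after the job is handed in, with the robot touching nothing.
It also fails if it takes over 72 s, if anything falls off the work surface, if the arm or the gripper's body presses on something with over 40 N, if the wrist force passes 120 N, or if a joint passes its speed limit or range.

ROBOT

A 6-joint arm with a two-finger parallel gripper is mounted at the origin on a cart in front of the work surface, level with it; the furniture and walls round the work are solid. World frame = base frame: x ahead of the robot, y to its left, z up, the work surface at z = 0. Lengths are in mm, angles in rad, forces in N, time in s.
With the tool pointing down it reaches from about 425 to 950 mm from the base axis. Payload 14.7 kg.
Tool frame: the origin (TCP) lies midway between the tips of the shut fingers; the grasp point (between the pads) lies 19 mm behind it; z points along the fingers, y is the line along which they close (so a half turn about z gives the same grasp; the last joint's range is limited). The gripper opens to 85 mm and grips with 20 to 120 N. Pads are 22 mm wide; open, the fingers measure 114 mm over their backs; the gripper's body (76 mm by 85 mm) begins 54 mm behind the grasp point. The pads swing forward as they close: fully open they stand 13 mm farther back than shut.
Start: joints at [-1.261, 0.48, 1.596, -0, 1.065, -0.047], TCP at [227.046, -609.05, 231.297] pointing down, gripper open.
Joint ranges: [-2.75, 2.75], [-0.82, 2.05], [0.23, 2.67], [-1.56, 4.7], [0.09, 2.69], [-2.92, 2.92]. Speed limits (rad/s): [1.89, 1.89, 2.39, 3.01, 3.01, 3.01].

INTERFACE

Orientations are given as a unit quaternion [w, x, y, z].
In Python, from rig import ctrl, get_image, finish_job, search_frame, regions_of gives the robot as it stands.
- The arm moves only by the tool arm_command, never from a script. Its argument "commands" is a list of rows, each an object of numbers: "x", "y", "z": the shift along the tool's x, y, z in mm; "spin": the turn about the tool's z in rad; "fingers": the finger opening in mm, from 0 to 85.4. A call has 1 to 8 rows; each row is the pose to reach, as a shift and turn from the pose commanded when the call began, along the tool's axes at that moment; what a row does not reach only later rows make up. A row lasts 1/12 s, in which the tool goes at most 41.7 mm and 7.16 degrees, less where a joint would pass 70% of its speed; a pose out of reach is approached as far as the arm can. A call with a gripper value outside its range is refused whole. The fingers move at their own pace and stop on an object; the grip force is fixed at half the most. Time passes only in rows, so rows that repeat a pose let the fingers close. It gives the time, the measured TCP pose, the force, the opening and the grip force at its end, in the units of the state.
- ctrl.state(): the state, without advancing time (a new reading comes with each control period).
- get_image(name): name is "scene" or "top" or "wrist"; returns a dict with "frame" (420x560x3 uint8, red, green, blue), "mtx" (3x3 intrinsics, pixels), "R" (3x3) and "t" (3): a world point X has camera coordinates R X + t. Camera axes: x right, y down, z forward; pixel columns grow to the right and rows downward; lengths in mm; the calibration is good to about 2 mm. The wrist camera is an equidistant fisheye: a pixel r from the principal point sees the ray r / f radians off the axis. A picture is of the moment at which its call begins. There is no depth.
- finish_job(): hands the job in; it is judged then, once.
Trained networks look in a picture, given as the dict that the camera call returned (one of the last four; its "shot" number tells which), for a name from the list of things; names that differ only in an ending like _2 or _b are one class to them, and where a whole thing is asked for, a point or a joint stands for the part that bears it (a point fixed in the world has none). Each returns a list of dicts, best first, with "conf" (0 to 1); they miss things now and then, are a little off and sometimes report something else, mostly with a low value. They report only what shows in the picture. A call takes as long as a camera call.
- search_frame(name, picture): "xyz" ([x, y, z] in mm, in world coordinates, good to about 4 mm: the middle of the surface that is visible of it).
- regions_of(name, picture): "region" (420x560 bool, what is visible of it).
The state is a dict: "time_s": time; "qpos": joint angles; "joint_vel": joint speeds; "effort": joint torques, N m; "ee_pos": TCP position; "tool_rot": TCP orientation; "ft_force": force on the tool from outside, world axes, zero at the start; "torque": the same for the moment, N m; "grip_width": finger opening in mm; "finger_force": force on a finger pad.
Only numpy, scipy, OpenCV 4.12 (cv2) and the standard library are available. Lean on these libraries where they do the work, as an engineer would, in place of code of your own. Each camera call takes 0.05 s, during which the arm holds its last target. There are 200 camera calls.

## Working session

There is one attempt and no reset: what is moved stays moved. The work goes in short steps, Python scripts to look and compute and a tool call to move; the robot and the scene stay as the last step left them, time stands still between calls to the robot, and variables do not carry over. Pictures are saved under pics/ and viewed, at most 10 in all, crops included, and the job is handed in when it is done.

Besides the shell and the picture viewer there is one more tool, called as a command line: name --argument value ..., lists and objects as JSON in quotes. arm_command: Moves the arm, as the interface text tells. Its arguments: {"type":"object","properties":{"commands":{"type":"array","items":{"type":"object","properties":{"x":{"type":"number"},"y":{"type":"number"},"z":{"type":"number"},"spin":{"type":"number"},"fingers":{"type":"number"}}}}},"required":["commands"]}

```bash
mkdir -p pics; ls; cat > h.py <<'E'
import numpy as np, cv2
from rig import ctrl,get_image,finish_job,search_frame,regions_of
def save(p,n): cv2.imwrite('pics/'+n,p['frame'][:,:,::-1])
E
python3 - <<'E'
from h import *
ps={n:get_image(n) for n in('scene','top','wrist')}
a=np.hstack([cv2.resize(ps[n]['frame'],(800,600)) for n in ['scene']]);
cv2.imwrite('pics/a.png',a[:,:,::-1]);cv2.imwrite('pics/b.png',cv2.resize(ps['top']['frame'],(800,600))[:,:,::-1])
for n in('scene','top'):
  p=ps[n]; print(n,p['mtx'].round(1).tolist(),p['R'].round(3).tolist(),p['t'].round(1).tolist())
  for o in 'station guard_mouth nest bail slide_front front_edge pull_hook hook_tip hook_rest rest_seat latch bracket_2 hex_key bolt_m12_1 scraper oiler'.split():
    try: print(o,[(np.round(d['xyz']).tolist(),round(d['conf'],2)) for d in search_frame(o,p)][:3])
    except Exception as e: print(o,e)
print(ctrl.state())
E
```

```text
pics
scene [[526.7, 0.0, 281.1], [0.0, 526.7, 204.6], [0.0, 0.0, 1.0]] [[-0.992, -0.123, -0.007], [-0.063, 0.554, -0.83], [0.106, -0.823, -0.558]] [572.8, 112.6, 1441.0]
station [([473.0, -188.0, 82.0], 0.78), ([480.0, 331.0, 71.0], 0.45)]
guard_mouth [([470.0, -185.0, 78.0], 0.58)]
nest [([472.0, -175.0, 39.0], 0.55)]
bail [([473.0, -176.0, 37.0], 0.6)]
slide_front [([470.0, -186.0, 78.0], 0.74), ([678.0, -92.0, 22.0], 0.7), ([705.0, -121.0, 26.0], 0.68)]
front_edge [([472.0, -190.0, 78.0], 0.85)]
pull_hook [([480.0, 332.0, 72.0], 0.6)]
hook_tip [([478.0, 325.0, 68.0], 0.98), ([501.0, 329.0, 7.0], 0.39), ([706.0, -126.0, 25.0], 0.29)]
hook_rest [([498.0, 330.0, 6.0], 0.71)]
rest_seat [([502.0, 336.0, 4.0], 0.8)]
latch [([519.0, 1.0, 62.0], 0.52)]
bracket_2 [([601.0, -302.0, 3.0], 0.44)]
hex_key []
bolt_m12_1 [([682.0, -95.0, 22.0], 0.5)]
scraper [([683.0, 34.0, 7.0], 0.58), ([499.0, 334.0, 7.0], 0.43)]
oiler [([701.0, -349.0, 57.0], 0.92), ([680.0, -94.0, 25.0], 0.36)]
top [[399.5, 0.0, 279.3], [0.0, 399.5, 207.6], [0.0, 0.0, 1.0]] [[0.011, -1.0, -0.001], [-0.985, -0.011, -0.17], [0
[... 857 characters left out ...]
array([-1.26059146e+00,  4.80194872e-01,  1.59630455e+00, -6.03453979e-06,
        1.06509170e+00, -4.66185829e-02]), 'joint_vel': array([ 1.04644904e-03, -4.60832105e-04, -7.05585309e-04, -4.80149372e-04,
        9.28063689e-04,  5.35708852e-05]), 'effort': array([ 1.02662150e-03, -9.50476313e+01, -4.30637705e+01, -4.10339999e-05,
        1.19559510e-03, -8.61454055e-05]), 'ee_pos': array([ 227.04958267, -609.04975143,  231.29818725]), 'tool_rot': array([ 1.11019152e-06,  9.84126541e-01,  1.77468171e-01, -2.51553211e-06]), 'ft_force': array([ 0.33217348,  0.68965644, -0.11780764]), 'torque': array([-0.01767142, -0.02633635,  0.01272905]), 'finger_force': 0.0, 'grip_width': 85.0035471726126}
```

View pics/a.png

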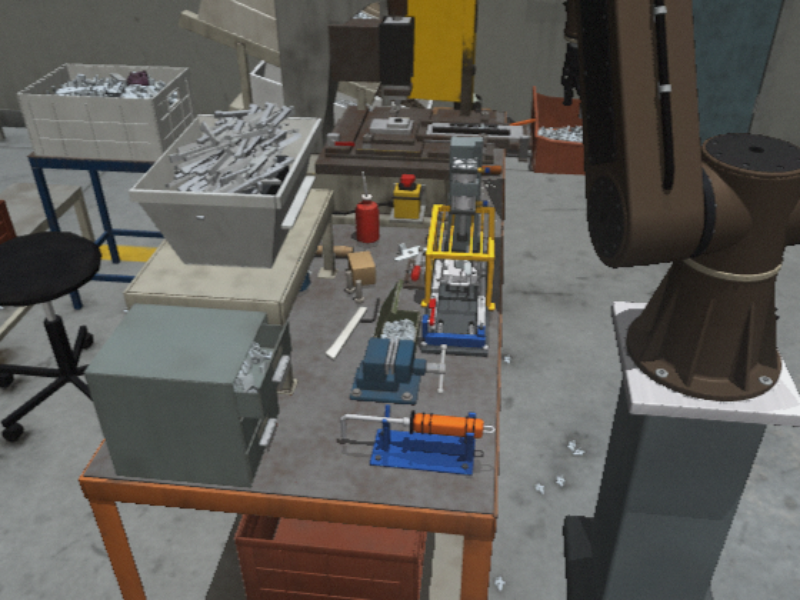

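View pics/b.png

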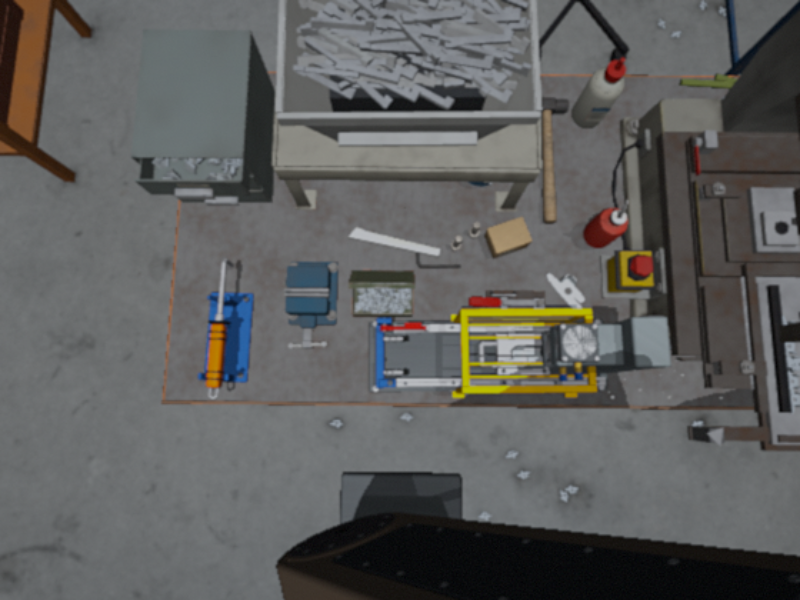

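The scene picture shows the rest with the hook at about (430,440)/800. A vise sits at (390,370), with its handle at (443,370) near the slideway's extension. In the top view the station runs along image +u, which is world -y, from the end stop at (380,355) to the press at (600,345). I'll zoom in on both views.

```bash
cat >> h.py <<'E'
def ray(p,u,v):
    d=p['R'].T@(np.linalg.inv(p['mtx'])@[u,v,1]); c=-p['R'].T@p['t']; return c,d
def atz(p,u,v,z):
    c,d=ray(p,u,v); return c+d*(z-c[2])/d[2]
def proj(p,X):
    q=p['mtx']@(p['R']@np.array(X,float)+p['t']); return q[:2]/q[2]
def tri(a,ua,b,ub):
    (c,d),(e,f)=ray(a,*ua),ray(b,*ub); s=np.linalg.lstsq(np.c_[d,-f],e-c,rcond=None)[0]; P,Q=c+d*s[0],e+f*s[1]; return (P+Q)/2,np.linalg.norm(P-Q)
E
python3 - <<'E'
from h import *
import pickle
t=get_image('top');s=get_image('scene'); pickle.dump((t,s),open('ts.pkl','wb'))
def crop(p,c0,c1,r0,r1,k,n):
  im=cv2.resize(p['frame'][r0:r1,c0:c1],None,fx=k,fy=k,interpolation=cv2.INTER_CUBIC)
  for g in range((c0+19)//20*20,c1,20): cv2.putText(im,str(g),(int((g-c0)*k),8),0,.3,(255,255,0),1); im[::4,int((g-c0)*k)]=(255,255,255)
  for g in range((r0+19)//20*20,r1,20): cv2.putText(im,str(g),(0,int((g-r0)*k)+4),0,.3,(255,255,0),1); im[int((g-r0)*k),::4]=(255,255,255)
  return im[:,:,::-1]
a=crop(t,130,330,175,287,4,0);b=crop(s,225,365,130,340,2.85,0)
cv2.imwrite('pics/c.png',a);cv2.imwrite('pics/d.png',b)
hsv=cv2.cvtColor(t['frame'],cv2.COLOR_RGB2HSV)
for n,lo,hi,z in(('yellow',(22,180,130),(32,255,255),130),('orange',(5,200,120),(16,255,255),78),('blue',(105,180,60),(120,255,255),6)):
  m=cv2.inRange(hsv,lo,hi); k,l,st,c=cv2.connectedComponentsWithStats(m)
  for i in range(1,k):
    if st[i,4]>25:
      pts=np.argwhere(l==i)[:,::-1].astype(np.float32); r=cv2.minAreaRect(pts)
      print(n,st[i].tolist(),c[i].round(1).tolist(),atz(t,*c[i],z).round(1).tolist(),[atz(t,*q,z)[:2].round(0).tolist() for q in cv2.boxPoints(r)])
E
```

```text
yellow [435, 176, 22, 24, 214] [442.9, 188.6] [608.9, -375.6, 130.0] [[639.0, -359.0], [640.0, -409.0], [584.0, -405.0], [584.0, -356.0]]
yellow [317, 216, 101, 63, 1465] [359.5, 245.4] [473.0, -175.9, 130.0] [[540.0, -78.0], [543.0, -312.0], [400.0, -305.0], [398.0, -78.0]]
yellow [338, 253, 42, 2, 44] [358.0, 254.0] [453.3, -172.0, 130.0] [[453.0, -126.0], [455.0, -126.0], [456.0, -220.0], [454.0, -220.0]]
orange [153, 238, 3, 21, 32] [154.2, 248.1] [464.8, 312.7, 78.0] [[441.0, 314.0], [490.0, 315.0], [489.0, 311.0], [441.0, 311.0]]
blue [146, 205, 6, 20, 62] [148.8, 214.1] [559.0, 355.4, 6.0] [[584.0, 364.0], [584.0, 351.0], [533.0, 348.0], [533.0, 361.0]]
blue [156, 206, 21, 61, 932] [165.8, 234.7] [505.0, 307.1, 6.0] [[424.0, 328.0], [582.0, 335.0], [582.0, 284.0], [423.0, 278.0]]
blue [264, 223, 10, 48, 196] [266.2, 247.5] [474.4, 43.1, 6.0] [[417.0, 55.0], [540.0, 49.0], [539.0, 26.0], [416.0, 32.0]]
```

View pics/c.png

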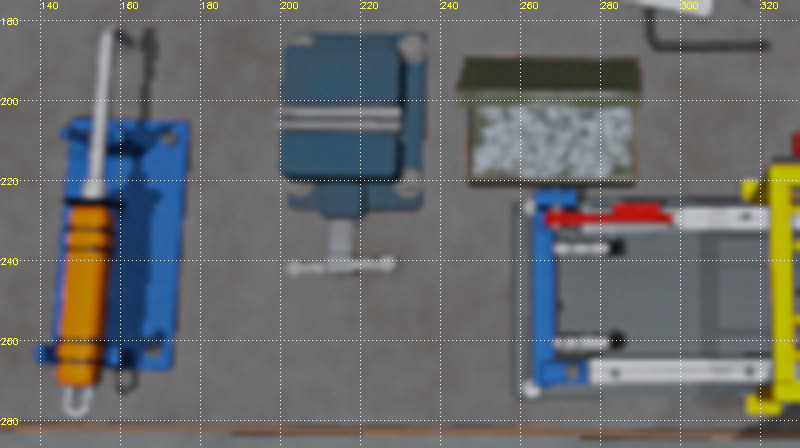

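View pics/d.png

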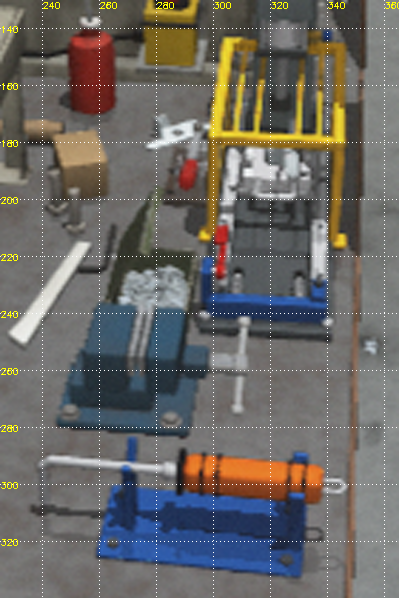

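The crops show the hook lying along top-view pixels (157,183) to (149,271), with the tip towards +x and the collar at (151,223). The vise handle runs from (203,242) to (228,241), just in front of the slideway. The end stop bar is at u≈266, rows 226–270.

```bash
python3 - <<'E'
from h import *
import pickle
t,s=pickle.load(open('ts.pkl','rb'))
T=lambda a,b:print(*[np.round(x,1) for x in tri(t,a,s,b)])
print('handle');T((202.5,242),(306.5,274));T((228,241),(308.5,243));
print('collar');T((151,223),(287,293.5))
print('hook rod end');T((156.5,184),(240,292))
print('grip rear');T((149,270.5),(337,302.5)) if 0 else T((149,270.5),(338,302))
for n,p in dict(tip=(157,183),rod1=(152,220),collar=(151.3,224.5),rear=(148.8,270.5)).items(): print(n,atz(t,*p,65).round(1))
for n,p in dict(tipS=(240,292),collarS=(287,293.5),rearS=(338,302)).items(): print(n,atz(s,*p,65).round(1))
print('rest corners z6')
for p in [(177.5,205),(173,267.5),(146,205),(140,264)]: print(atz(t,*p,6).round(1))
print('plate front z10');
for p in [(257.5,225),(257.5,275)]: print(atz(t,*p,10).round(1))
print('stop z32');
for p in [(264,223),(264,271)]: print(atz(t,*p,32).round(1))
print('rails z29?')
for p in [(280,230),(320,229.5),(278,269),(320,267)]: print(atz(t,*p,29).round(1))
print('guard top front/back')
for p in [(321,217),(321,276),(421,217.5),(418,274)]: print(atz(t,*p,130).round(1))
for n,z in (('stop',32),):
  for p in [(298,236),(343,239.5)]: print('scene stop',atz(s,*p,z).round(1))
for p in [(293,236),(341,241.5)]: print('scene platefront',atz(s,*p,0).round(1))
E
```

```text
handle
[486.5 205.6  28.4] 2.9
[487.2 134.9  70.6] 4.8
collar
[524.9 326.2  72.7] 4.0
hook rod end
[630.1 322.6  61.5] 3.4
grip rear
[409.4 327.4  60.4] 3.5
tip [630.1 320.3  65. ]
rod1 [535.4 326.7  65. ]
collar [524.1 327.7  65. ]
rear [411.1 326.4  65. ]
tipS [631.  325.9  65. ]
collarS [523.8 318.4  65. ]
rearS [407.7 332.2  65. ]
rest corners z6
[584.5 280.7   6. ]
[420.1 283.4   6. ]
[583.6 364.4   6. ]
[428.1 369.4   6. ]
plate front z10
[532.8  66.7  10. ]
[403.4  64.   10. ]
stop z32
[535.4  48.8  32. ]
[413.5  46.6  32. ]
rails z29?
[518.1   7.5  29. ]
[520.5 -95.4  29. ]
[418.9  11.4  29. ]
[425.1 -94.8  29. ]
guard top front/back
[538.  -87.8 130. ]
[402.4 -86.9 130. ]
[ 539.4 -320.7  130. ]
[ 409.4 -307.5  130. ]
scene stop [523.5  57.9  32. ]
scene stop [401.8  59.5  32. ]
scene platefront [541.1  17.6   0. ]
scene platefront [406.2  27.5   0. ]
```

```bash
cat >> h.py <<'E'
from scipy.spatial.transform import Rotation as Ro
def st():
    s=ctrl.state(); R=Ro.from_quat(np.roll(s['tool_rot'],-1)).as_matrix(); return s,R
def go(X,yaw=None):
    s,R=st(); y=np.arctan2(R[1,0],R[0,0]); d=R.T@(np.array(X)-s['ee_pos'])
    w=0 if yaw is None else -((yaw-y+np.pi)%(2*np.pi)-np.pi)
    print('t',round(s['time_s'],2),'pos',s['ee_pos'].round(1),'yaw',round(y,4),'F',s['ft_force'].round(1),'w',round(s['grip_width'],1)); print('shift',d.round(1),'spin',round(w,4),'rows',np.ceil(max(np.linalg.norm(d)/41.7,abs(w)/.125)))
E
python3 -c "
from h import *
go((300,-560,430)); go((470,-60,430),1.57); go((465,320,250),3.117)"
```

```text
t 1.85 pos [ 227.  -609.1  231.3] yaw 0.3568 F [-0.7 -0.8  0.2] w 85.4
shift [  85.5  -20.5 -198.7] spin 0 rows 6.0
t 1.85 pos [ 227.  -609.1  231.3] yaw 0.3568 F [-0.7 -0.8  0.2] w 85.4
shift [ 419.4 -429.6 -198.7] spin -1.2132 rows 16.0
t 1.85 pos [ 227.  -609.1  231.3] yaw 0.3568 F [-0.7 -0.8  0.2] w 85.4
shift [ 547.5 -787.5  -18.7] spin -2.7602 rows 24.0
```

arm_command --commands '[{"z": -40}, {"z": -80, "spin": -0.12}, {"z": -120, "spin": -0.24}, {"z": -160, "spin": -0.36}, {"z": -200, "spin": -0.48}, {"x": 30, "y": -25, "z": -200, "spin": -0.6}, {"x": 60, "y": -50, "z": -200, "spin": -0.72}, {"x": 90, "y": -70, "z": -200, "spin": -0.84}]'

```text
validation failed for argument at $.co...
```

```bash
python3 -c "
from h import *
go((470,-250,430),1.57);go((470,-60,430),1.57)"
```

```text
t 1.85 pos [ 227.  -609.1  231.3] yaw 0.3568 F [-0.7 -0.8  0.2] w 85.4
shift [ 353.1 -251.6 -198.7] spin -1.2132 rows 12.0
t 1.85 pos [ 227.  -609.1  231.3] yaw 0.3568 F [-0.7 -0.8  0.2] w 85.4
shift [ 419.4 -429.6 -198.7] spin -1.2132 rows 16.0
```

arm_command --commands '[{"x": 0, "y": 0, "z": -40, "spin": 0, "fingers": 85}, {"x": 0, "y": 0, "z": -80, "spin": -0.12, "fingers": 85}, {"x": 0, "y": 0, "z": -120, "spin": -0.24, "fingers": 85}, {"x": 0, "y": 0, "z": -160, "spin": -0.36, "fingers": 85}, {"x": 0, "y": 0, "z": -200, "spin": -0.48, "fingers": 85}, {"x": 30, "y": -25, "z": -200, "spin": -0.6, "fingers": 85}, {"x": 60, "y": -50, "z": -200, "spin": -0.72, "fingers": 85}, {"x": 90, "y": -70, "z": -200, "spin": -0.84, "fingers": 85}]'

```text
time_s: 2.52
ee_pos: [287.0, -510.8, 432.0]
tool_rot: [0.001, 0.825, 0.565, -0.0]
ft_force: [0.6, 0.4, 0.3]
grip_width: 84.9
finger_force: 0.0
```

```bash
python3 -c "
from h import *
go((470,-250,430),1.57);go((470,-60,430),1.57)"
```

```text
t 2.52 pos [ 287.  -510.8  432. ] yaw 1.2013 F [0.6 0.4 0.3] w 84.9
shift [309.2  76.5   1.9] spin -0.3687 rows 8.0
t 2.52 pos [ 287.  -510.8  432. ] yaw 1.2013 F [0.6 0.4 0.3] w 84.9
shift [486.4   7.9   1.7] spin -0.3687 rows 12.0
```

arm_command --commands '[{"x": 41, "y": 10, "z": 0, "spin": -0.12, "fingers": 85}, {"x": 82, "y": 18, "z": 0, "spin": -0.24, "fingers": 85}, {"x": 123, "y": 26, "z": 0, "spin": -0.37, "fingers": 85}, {"x": 164, "y": 34, "z": 0, "spin": -0.37, "fingers": 85}, {"x": 205, "y": 42, "z": 0, "spin": -0.37, "fingers": 85}, {"x": 246, "y": 50, "z": 0, "spin": -0.37, "fingers": 85}, {"x": 287, "y": 56, "z": 0, "spin": -0.37, "fingers": 85}, {"x": 328, "y": 60, "z": 0, "spin": -0.37, "fingers": 85}]'

```text
time_s: 3.18
ee_pos: [463.2, -227.1, 431.5]
tool_rot: [0.0, 0.709, 0.706, 0.0]
ft_force: [1.1, -0.6, -0.4]
grip_width: 85.3
finger_force: 0.0
```

```bash
cat >> h.py <<'E'
def wray(p,u,v):
    K=p['mtx']; a=np.array([(u-K[0,2])/K[0,0],(v-K[1,2])/K[1,1]]); th=np.linalg.norm(a); d=np.r_[np.sin(th)*a/max(th,1e-9),np.cos(th)]
    return -p['R'].T@p['t'],p['R'].T@d
def watz(p,u,v,z):
    c,d=wray(p,u,v); return c+d*(z-c[2])/d[2]
def wproj(p,X):
    c=p['R']@np.array(X,float)+p['t']; r=np.hypot(c[0],c[1]); th=np.arctan2(r,c[2]); return np.array([p['mtx'][0,2]+p['mtx'][0,0]*th*c[0]/r,p['mtx'][1,2]+p['mtx'][1,1]*th*c[1]/r])
E
python3 - <<'E'
from h import *
import pickle
p=get_image('wrist');pickle.dump(p,open('w1.pkl','wb'))
print(ctrl.state()['ee_pos'],p['mtx'].round(1).tolist(),(-p['R'].T@p['t']).round(1),p['R'].round(3).tolist())
for o in 'bail nest latch slide_front guard_mouth'.split(): print(o,[(np.round(d['xyz']).tolist(),round(d['conf'],2)) for d in search_frame(o,p)][:2])
cv2.imwrite('pics/e.png',cv2.resize(p['frame'],(800,600),interpolation=cv2.INTER_CUBIC)[:,:,::-1])
E
```

```text
[ 465.8487052  -221.03563078  431.52447073] [[325.2, 0.0, 281.8], [0.0, 325.2, 209.6], [0.0, 0.0, 1.0]] [ 463.4 -155.8  573.5] [[1.0, -0.003, 0.0], [-0.003, -0.96, 0.28], [-0.001, -0.28, -0.96]]
bail [([482.0, -189.0, 37.0], 0.73), ([519.0, -6.0, 60.0], 0.43)]
nest [([478.0, -191.0, 37.0], 0.67), ([469.0, -214.0, 130.0], 0.42)]
latch [([519.0, -6.0, 60.0], 0.78)]
slide_front [([470.0, -215.0, 131.0], 0.96)]
guard_mouth [([469.0, -219.0, 132.0], 0.63)]
```

View pics/e.png

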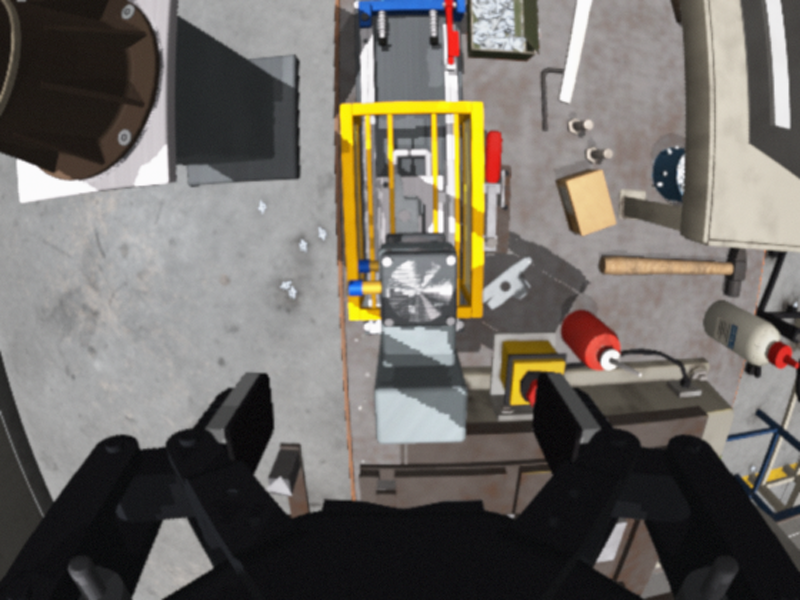

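The wrist view shows the bail as a light staple at about (411,155)/800, seen between the guard bars. The guard front is at row 108, the end stop bar at row 7 and the red latch at (453,35). I'll move on towards the station's front for a steeper look.

arm_command --commands '[{"x": 41, "y": 0, "z": 0, "spin": -0.1, "fingers": 85}, {"x": 82, "y": 0, "z": 0, "spin": -0.1, "fingers": 85}, {"x": 110, "y": 0, "z": 0, "spin": 0, "fingers": 85}, {"x": 110, "y": 0, "z": 0, "spin": 0, "fingers": 85}]'

```text
time_s: 3.82
ee_pos: [462.2, -116.5, 431.5]
tool_rot: [-0.0, 0.712, 0.703, 0.001]
ft_force: [-0.1, -0.6, -0.2]
grip_width: 85.1
finger_force: 0.0
```

```bash
python3 - <<'E'
from h import *
import pickle
p=get_image('wrist');pickle.dump(p,open('w2.pkl','wb'))
print(ctrl.state()['ee_pos'],(-p['R'].T@p['t']).round(1))
for o in 'bail latch'.split(): print(o,[(np.round(d['xyz']).tolist(),round(d['conf'],2)) for d in search_frame(o,p)][:2])
f=p['frame']; c0,c1,r0,r1,k=205,385,40,220,3.3
im=cv2.resize(f[r0:r1,c0:c1],None,fx=k,fy=k,interpolation=cv2.INTER_CUBIC)
for g in range(c0//20*20+20,c1,20): cv2.putText(im,str(g),(int((g-c0)*k),8),0,.3,(255,0,255),1); im[::5,int((g-c0)*k)]=(255,0,255)
for g in range(r0,r1,20): cv2.putText(im,str(g),(0,int((g-r0)*k)+4),0,.3,(255,0,255),1); im[int((g-r0)*k),::5]=(255,0,255)
cv2.imwrite('pics/f.png',im[:,:,::-1])
E
```

```text
[ 462.46929703 -118.29932636  431.56523028] [463.  -45.3 573.7]
bail [([481.0, -195.0, 35.0], 0.57)]
latch [([516.0, -5.0, 61.0], 0.71)]
```

View pics/f.png

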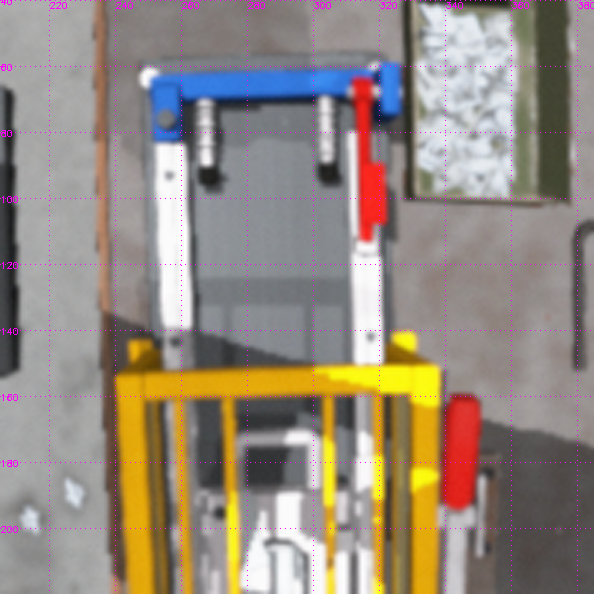

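The bail's cross bar is at row ≈172.5 (cols 277–301), with the dark window behind it at rows 175–185. The end stop bar is at rows 62–69, and the guard's front top bar at rows 151–160.

```bash
python3 - <<'E'
from h import *
import pickle
p=pickle.load(open('w2.pkl','rb'));q=pickle.load(open('w1.pkl','rb'))
f=lambda n,u,v,z:print(n,watz(p,u,v,z).round(1))
f('bail L',279,172.5,30);f('bail R',300,171,30);f('mid',289,172.3,30)
f('win back L',280,185.5,30)
f('plate front L',245,57.5,10);f('plate front R',318,56,10)
f('stop fL',249,63.5,32);f('stop fR',316,61,32);f('stop bL',250,71,32);f('stop bR',310,69,32)
f('guideL a',256.5,85,29);f('guideL b',260,140,29);f('guideR a',313,130,29);f('guideR a',317,118,29);f('guideR b',316,150,29)
f('latch hinge',312,64,58);f('latch nose',316,112,56)
f('guard tl',239.5,153.5,130);f('guard tr',337,151,130)
f('guard foot L',243,145,3)
print('bail from w1',watz(q,411*.7,150*.7,30).round(1),'bar, w1')
for X in [(478,-140,30),(478,-150,30)]: print(wproj(p,X).round(1),wproj(q,X).round(1)/.7)
E
```

```text
bail L [ 457.1 -137.8   30. ]
bail R [ 492.7 -135.6   30. ]
mid [ 474.  -137.7   30. ]
win back L [ 458.5 -160.4   30. ]
plate front L [401.3  62.   10. ]
plate front R [526.   63.2  10. ]
stop fL [410.3  47.2  32. ]
stop fR [520.1  50.3  32. ]
stop bL [411.8  34.3  32. ]
stop bR [510.   36.4  32. ]
guideL a [421.9  10.5  29. ]
guideL b [426.1 -82.2  29. ]
guideR a [514.6 -66.2  29. ]
guideR a [521.3 -46.   29. ]
guideR b [ 519.7 -100.    29. ]
latch hinge [511.   40.7  58. ]
latch nose [516.9 -36.4  56. ]
guard tl [404.3 -93.3 130. ]
guard tr [538.4 -91.1 130. ]
guard foot L [394.2 -92.1   3. ]
bail from w1 [ 473.2 -135.4   30. ] bar, w1
[291.4 173.6] [415.14285714 153.85714286]
[291.4 179.4] [415.14285714 162.42857143]
```

arm_command --commands '[{"x": 41, "y": 0, "z": 0, "spin": -0.12, "fingers": 85}, {"x": 82, "y": 0, "z": 0, "spin": -0.24, "fingers": 85}, {"x": 123, "y": 0, "z": 0, "spin": -0.36, "fingers": 85}, {"x": 164, "y": 0, "z": 0, "spin": -0.48, "fingers": 85}, {"x": 205, "y": 0, "z": 0, "spin": -0.6, "fingers": 85}, {"x": 246, "y": 0, "z": 0, "spin": -0.72, "fingers": 85}, {"x": 287, "y": 0, "z": 0, "spin": -0.84, "fingers": 85}, {"x": 328, "y": 0, "z": 20, "spin": -0.96, "fingers": 85}]'

```text
time_s: 4.63
ee_pos: [466.1, 206.7, 415.5]
tool_rot: [0.002, 0.3, 0.954, 0.001]
ft_force: [0.8, -0.4, 0.2]
grip_width: 85.1
finger_force: 0.0
```

```bash
python3 -c "
from h import *
go((467,324,250),3.115)"
```

```text
t 4.63 pos [466.1 206.7 415.5] yaw 2.5319 F [ 0.8 -0.4  0.2] w 85.1
shift [ 66.9  96.  165.7] spin -0.5831 rows 5.0
```

arm_command --commands '[{"x": 15, "y": 20, "z": 33, "spin": -0.12, "fingers": 85}, {"x": 30, "y": 40, "z": 66, "spin": -0.24, "fingers": 85}, {"x": 45, "y": 60, "z": 99, "spin": -0.36, "fingers": 85}, {"x": 57, "y": 80, "z": 132, "spin": -0.48, "fingers": 85}, {"x": 67, "y": 96, "z": 166, "spin": -0.58, "fingers": 85}, {"x": 67, "y": 96, "z": 166, "spin": -0.58, "fingers": 85}, {"x": 67, "y": 96, "z": 166, "spin": -0.58, "fingers": 85}]'

```text
time_s: 5.22
ee_pos: [465.0, 321.4, 244.9]
tool_rot: [-0.002, 0.018, 1.0, -0.001]
ft_force: [0.7, 0.5, 1.2]
grip_width: 85.0
finger_force: 0.0
```

```bash
python3 - <<'E'
from h import *
import pickle
p=get_image('wrist');pickle.dump(p,open('w3.pkl','wb'))
go((467,324,250),3.115); print((-p['R'].T@p['t']).round(1))
for o in 'pull_hook hook_rest'.split():
  print(o,[(np.round(d['xyz']).tolist(),round(d['conf'],2)) for d in search_frame(o,p)][:2])
f=p['frame']; k=1.42
im=cv2.resize(f,None,fx=k,fy=k,interpolation=cv2.INTER_CUBIC)
for g in range(20,560,20): cv2.putText(im,str(g),(int((g)*k),8),0,.3,(255,0,255),1); im[::6,int((g)*k)]=(255,0,255)
for g in range(20,420,20): cv2.putText(im,str(g),(0,int((g)*k)+4),0,.3,(255,0,255),1); im[int((g)*k),::6]=(255,0,255)
cv2.imwrite('pics/g.png',im[:,:,::-1])
E
```

```text
t 5.27 pos [465.7 321.4 246.7] yaw 3.1048 F [0.7 0.2 1.5] w 84.9
shift [-1.2  2.6 -3.3] spin -0.0102 rows 1.0
[394.5 324.6 387.2]
pull_hook [([471.0, 327.0, 74.0], 0.83)]
hook_rest [([502.0, 324.0, 4.0], 0.96)]
```

View pics/g.png

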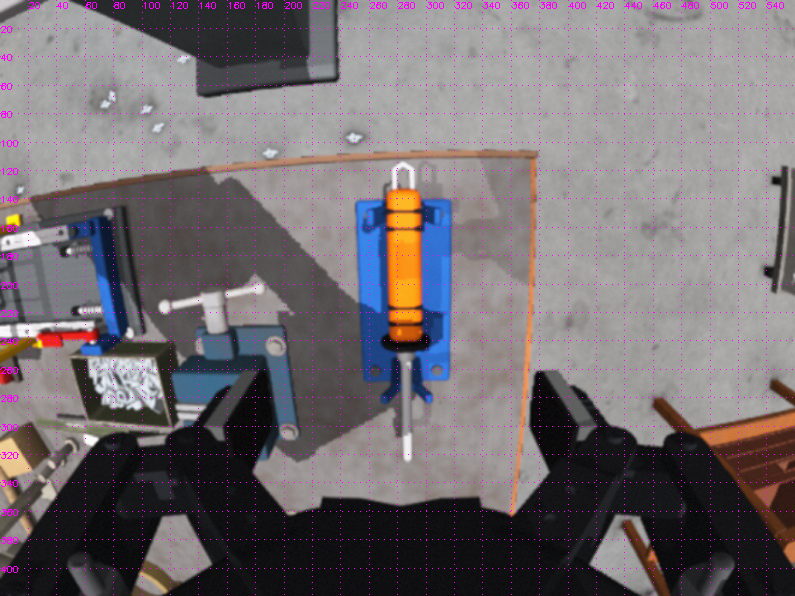

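The hook axis runs from the grip's rear at (283.8,134), through the collar at (285.9,241), to the rod bend at (286.6,322). The vise handle's ends are at (116,216) and (182,203).

```bash
python3 - <<'E'
from h import *
import pickle
p=pickle.load(open('w3.pkl','rb')); t,s=pickle.load(open('ts.pkl','rb')); w2=pickle.load(open('w2.pkl','rb'))
for n,u,v in (('rear',283.8,133.8),('collar',285.9,240.8),('tip',286.6,322.5)): print(n,watz(p,u,v,65).round(1))
def tr(a,b):
  (c,d),(e,f)=a,b; m=np.linalg.lstsq(np.c_[d,-f],e-c,rcond=None)[0]; P,Q=c+d*m[0],e+f*m[1]; return ((P+Q)/2).round(1),np.linalg.norm(P-Q).round(1)
print('handle',tr(wray(p,116.2,216.2),ray(t,228,241)),tr(wray(p,181.7,202.8),ray(t,202.5,242)))
print('boss',tr(wray(p,151,207),ray(t,214.5,241)))
for r in [(251,141),(317,140),(256,267),(316,268)]: print('plate',watz(p,*r,6).round(1))
# orange mask axis
h=cv2.cvtColor(p['frame'],cv2.COLOR_RGB2HSV);m=cv2.inRange(h,(5,180,80),(18,255,255));k,l,sst,c=cv2.connectedComponentsWithStats(m);
i=[j for j in range(1,k) if 265<c[j][0]<305 and sst[j,4]>100]; P=np.argwhere(np.isin(l,i))
for r in range(140,236,12): 
  cc=P[P[:,0]==r][:,1]
  if len(cc): print(r,cc.min(),cc.max(),watz(p,(cc.min()+cc.max())/2,r,65).round(1)[:2])
E
```

```text
rear [409.5 325.   65. ]
collar [521.5 323.5  65. ]
tip [627.8 321.3  65. ]
handle (array([485.6, 135. ,  71.4]), np.float64(2.0)) (array([484.1, 204.2,  34.3]), np.float64(1.0))
boss (array([484.8, 171.1,  49.1]), np.float64(2.8))
plate [419.2 286.4   6. ]
plate [420.5 363.6   6. ]
plate [580.4 283.3   6. ]
plate [584.6 361.5   6. ]
140 272 295 [415.7 324.5]
152 273 295 [427.6 324.5]
164 273 295 [439.7 324.1]
176 273 295 [451.9 323.7]
188 274 295 [464.2 323.9]
200 274 295 [476.8 323.4]
212 274 295 [489.6 323. ]
224 274 296 [502.7 323.1]
```

```bash
python3 -c "
from h import *
go((465,323.8,42),3.124)"
```

```text
t 5.37 pos [466.2 321.7 248.4] yaw 3.1042 F [-0.1 -0.6 -0.7] w 85.1
shift [  1.6   1.9 206.4] spin -0.0198 rows 5.0
```

arm_command --commands '[{"x": 1, "y": 2, "z": 40, "spin": -0.02, "fingers": 85}, {"x": 1, "y": 2, "z": 80, "spin": -0.02, "fingers": 85}, {"x": 1, "y": 2, "z": 120, "spin": -0.02, "fingers": 85}, {"x": 1, "y": 2, "z": 150, "spin": -0.02, "fingers": 85}, {"x": 1, "y": 2, "z": 175, "spin": -0.02, "fingers": 85}, {"x": 1, "y": 2, "z": 195, "spin": -0.02, "fingers": 85}, {"x": 1, "y": 2, "z": 205, "spin": -0.02, "fingers": 85}, {"x": 1, "y": 2, "z": 207, "spin": -0.02, "fingers": 85}]'

```text
time_s: 6.03
ee_pos: [464.4, 323.8, 39.6]
tool_rot: [-0.0, 0.008, 1.0, -0.0]
ft_force: [-0.8, 0.3, -0.7]
grip_width: 85.1
finger_force: 0.0
```

```bash
python3 -c "
from h import *
go((465,323.8,42),3.124)"
```

```text
t 6.03 pos [464.4 323.8  39.6] yaw 3.1252 F [-0.8  0.3 -0.7] w 85.1
shift [-0.6  0.  -2.4] spin 0.0012 rows 1.0
```

arm_command --commands '[{"x": 0, "y": 0, "z": 0, "spin": 0, "fingers": 40}, {"x": 0, "y": 0, "z": 0, "spin": 0, "fingers": 30}, {"x": 0, "y": 0, "z": 0, "spin": 0, "fingers": 10}, {"x": 0, "y": 0, "z": 0, "spin": 0, "fingers": 0}, {"x": 0, "y": 0, "z": 0, "spin": 0, "fingers": 0}, {"x": 0, "y": 0, "z": 0, "spin": 0, "fingers": 0}, {"x": 0, "y": 0, "z": 0, "spin": 0, "fingers": 0}, {"x": 0, "y": 0, "z": 0, "spin": 0, "fingers": 0}]'

```text
time_s: 6.7
ee_pos: [464.3, 324.9, 41.0]
tool_rot: [0.001, 0.007, 1.0, 0.0]
ft_force: [-1.2, -2.4, 11.2]
grip_width: 23.4
finger_force: 58.1
```

```bash
python3 -c "
from h import *
go((464.5,323.8,150),3.124)"
```

```text
t 6.7 pos [464.3 324.9  41. ] yaw 3.1267 F [-1.2 -2.4 11.2] w 23.4
shift [  -0.3   -1.1 -109. ] spin 0.0027 rows 3.0
```

arm_command --commands '[{"x": 0, "y": 0, "z": -5, "spin": 0, "fingers": 0}, {"x": 0, "y": 0, "z": -15, "spin": 0, "fingers": 0}, {"x": 0, "y": 0, "z": -35, "spin": 0, "fingers": 0}, {"x": 0, "y": 0, "z": -60, "spin": 0, "fingers": 0}, {"x": 0, "y": 0, "z": -90, "spin": 0, "fingers": 0}, {"x": 0, "y": 0, "z": -120, "spin": 0, "fingers": 0}, {"x": 0, "y": 0, "z": -140, "spin": 0, "fingers": 0}, {"x": 0, "y": 0, "z": -140, "spin": 0, "fingers": 0}]'

```text
time_s: 7.37
ee_pos: [465.8, 325.9, 185.2]
tool_rot: [0.003, 0.007, 1.0, 0.002]
ft_force: [1.3, -0.0, -1.6]
grip_width: 23.2
finger_force: 59.0
```

```bash
python3 - <<'E'
from h import *
import pickle
go((440,185,180),1.4)
t=get_image('top');s=get_image('scene');w=get_image('wrist');pickle.dump((t,s,w),open('held.pkl','wb'))
def crop(p,c0,c1,r0,r1,k):
  im=cv2.resize(p['frame'][r0:r1,c0:c1],None,fx=k,fy=k,interpolation=cv2.INTER_CUBIC)
  for g in range((c0+19)//20*20,c1,20): cv2.putText(im,str(g),(int((g-c0)*k),8),0,.3,(255,0,255),1); im[::5,int((g-c0)*k)]=(255,0,255)
  for g in range((r0+19)//20*20,r1,20): cv2.putText(im,str(g),(0,int((g-r0)*k)+4),0,.3,(255,0,255),1); im[int((g-r0)*k),::5]=(255,0,255)
  return im
a=crop(s,225,365,190,340,2.8);b=crop(w,215,355,120,390,2.2);c=crop(t,110,220,130,290,0.01+2.6)
h=600;W=np.zeros((600,800,3),np.uint8)
W[:a.shape[0],:a.shape[1]]=a
W[:b.shape[0],395:395+b.shape[1]]=b
cv2.imwrite('pics/i.png',W[:,:,::-1])
E
```

```text
t 7.37 pos [465.8 325.9 185.2] yaw 3.127 F [ 1.3 -0.  -1.6] w 23.2
shift [  23.7 -141.2    4.5] spin 1.727 rows 14.0
```

View pics/i.png

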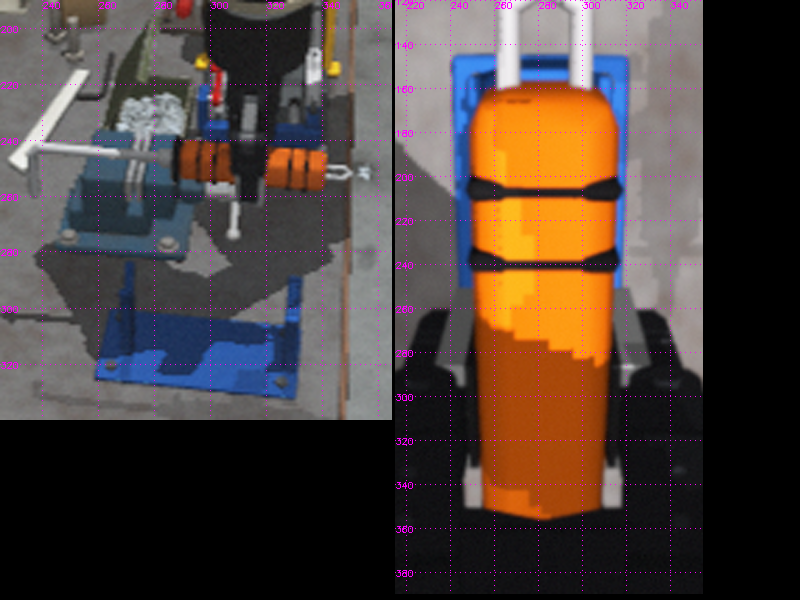

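The hook is held level. In the scene view the rod's bend is at (236,244), the collar at (288,247) and the grip's rear at (341,251).

```bash
python3 - <<'E'
from h import *
import pickle
t,s,w=pickle.load(open('held.pkl','rb'))
def aty(p,u,v,y):
  c,d=ray(p,u,v); return (c+d*(y-c[1])/d[1]).round(1)
print('bend outer',aty(s,235.7,244.3,322),'collar',aty(s,287.9,247.2,324.5),'rear',aty(s,341.4,250.7,326),'tip low',aty(s,236.8,259.3,322))
go((440,185,180),1.4)
# station frame & tip-window target
O=np.array([469.3,-57.]);phi=.042
ex=np.array([np.sin(phi),-np.cos(phi)]);ey=np.array([np.cos(phi),np.sin(phi)])
print('bail st',(np.array([474,-137])-O)@ex,(np.array([474,-137])-O)@ey)
print('handle end st',[((np.array(a)-O)@ex,(np.array(a)-O)@ey) for a in((485.6,135),(484.1,204.2))])
E
```

```text
bend outer [634.2 322.  199.9] collar [521.1 324.5 204.3] rear [408.4 326.  206.4] tip low [634.1 322.  158.2]
t 7.52 pos [463.6 324.5 180.2] yaw 3.1269 F [ 0.1 -0.1 -1.1] w 23.5
shift [  21.6 -139.8    0.2] spin 1.7269 rows 14.0
bail st 80.12679234122865 1.3368429622141296
handle end st [(np.float64(-191.14628214675284), np.float64(24.347254906333138)), (np.float64(-260.34823819791563), np.float64(25.754123305625683))]
```

```bash
python3 -c "
from h import *
go((437,98,200),1.772)"
```

```text
t 7.52 pos [463.6 324.5 180.2] yaw 3.1269 F [ 0.1 -0.1 -1.1] w 23.5
shift [  23.3 -226.8  -19.8] spin 1.3549 rows 11.0
```

arm_command --commands '[{"x": 0, "y": -10, "z": -10, "spin": 0.08, "fingers": 0}, {"x": 2, "y": -30, "z": -20, "spin": 0.18, "fingers": 0}, {"x": 4, "y": -55, "z": -20, "spin": 0.29, "fingers": 0}, {"x": 8, "y": -80, "z": -20, "spin": 0.4, "fingers": 0}, {"x": 11, "y": -105, "z": -20, "spin": 0.51, "fingers": 0}, {"x": 14, "y": -130, "z": -20, "spin": 0.62, "fingers": 0}, {"x": 17, "y": -155, "z": -20, "spin": 0.73, "fingers": 0}, {"x": 20, "y": -178, "z": -20, "spin": 0.84, "fingers": 0}]'

```text
time_s: 8.18
ee_pos: [440.0, 145.4, 198.9]
tool_rot: [-0.001, 0.417, 0.909, -0.001]
ft_force: [-0.4, -0.1, -0.3]
grip_width: 23.6
finger_force: 59.0
```

```bash
python3 -c "
from h import *
go((437,98,150),1.772)"
```

```text
t 8.18 pos [440.  145.4 198.9] yaw 2.2814 F [-0.4 -0.1 -0.3] w 23.6
shift [-34.1 -33.1  48.9] spin 0.5094 rows 5.0
```

arm_command --commands '[{"x": -6, "y": -6, "z": 5, "spin": 0.1, "fingers": 0}, {"x": -14, "y": -14, "z": 15, "spin": 0.2, "fingers": 0}, {"x": -22, "y": -22, "z": 25, "spin": 0.3, "fingers": 0}, {"x": -29, "y": -28, "z": 37, "spin": 0.4, "fingers": 0}, {"x": -34, "y": -33, "z": 49, "spin": 0.51, "fingers": 0}, {"x": -34, "y": -33, "z": 60, "spin": 0.51, "fingers": 0}, {"x": -34, "y": -33, "z": 60, "spin": 0.51, "fingers": 0}, {"x": -34, "y": -33, "z": 60, "spin": 0.51, "fingers": 0}]'

```text
time_s: 8.85
ee_pos: [437.7, 99.4, 139.1]
tool_rot: [-0.001, 0.63, 0.776, -0.001]
ft_force: [0.5, 0.6, -0.8]
grip_width: 23.7
finger_force: 59.0
```

```bash
python3 - <<'E'
from h import *
import pickle
go((437,98,74),1.772);go((440.6,11.7,74),1.772)
t=get_image('top');s=get_image('scene');pickle.dump((t,s),open('ent.pkl','wb'))
def crop(p,c0,c1,r0,r1,k):
  im=cv2.resize(p['frame'][r0:r1,c0:c1],None,fx=k,fy=k,interpolation=cv2.INTER_CUBIC)
  for g in range((c0+19)//20*20,c1,20): cv2.putText(im,str(g),(int((g-c0)*k),8),0,.3,(255,0,255),1); im[::5,int((g-c0)*k)]=(255,0,255)
  for g in range((r0+19)//20*20,r1,20): cv2.putText(im,str(g),(0,int((g-r0)*k)+4),0,.3,(255,0,255),1); im[int((g-r0)*k),::5]=(255,0,255)
  return im
a=crop(t,220,400,215,285,4.4);b=crop(s,270,380,170,275,2.7)
W=np.zeros((600,800,3),np.uint8);W[:a.shape[0],:a.shape[1]]=a[:,:800];W[310:310+b.shape[0],:b.shape[1]]=b
cv2.imwrite('pics/j.png',W[:,:,::-1])
E
```

```text
t 8.85 pos [437.7  99.4 139.1] yaw 1.7775 F [ 0.5  0.6 -0.8] w 23.7
shift [-1.3 -0.8 65.1] spin 0.0055 rows 2.0
t 8.85 pos [437.7  99.4 139.1] yaw 1.7775 F [ 0.5  0.6 -0.8] w 23.7
shift [-86.5 -14.9  65.1] spin 0.0055 rows 3.0
```

View pics/j.png

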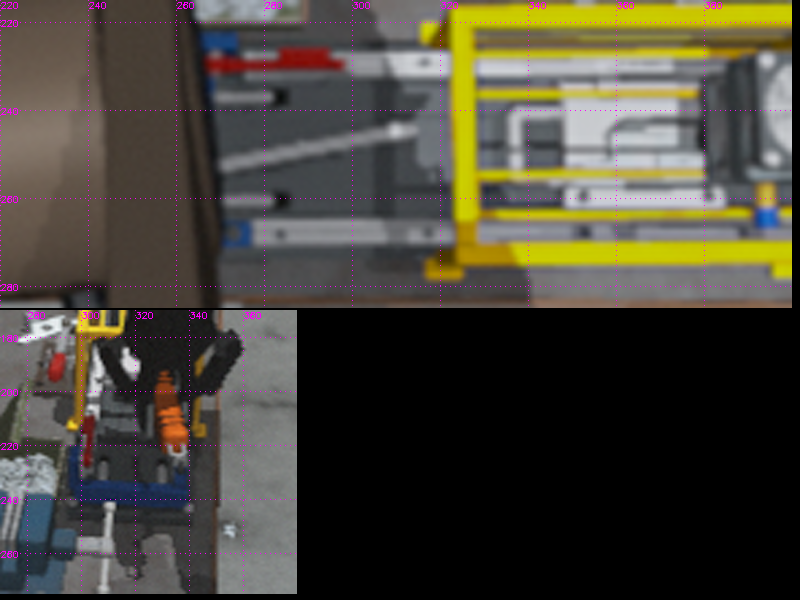

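The top view shows the rod end at about (313.5,244.5). The bail's U has its cross bar at u≈336.5 and its legs at rows 240 and 253.

```bash
python3 - <<'E'
from h import *
import pickle
t,s=pickle.load(open('ent.pkl','rb'))
print('bail',atz(t,336.7,246.5,30).round(1), 'legs',atz(t,345,240,30).round(1),atz(t,345,254,30).round(1))
for u in(313,315): print('tip outer',atz(t,u,244.3,163).round(1))
T=np.array([437.7,99.4]); y=1.7775-np.pi
print('pred outer',T+174*np.array([np.cos(y),np.sin(y)]),'shadow')
E
```

```text
bail [ 477.3 -137.6   30. ] legs [ 494.1 -159.1   30. ] [ 458.5 -158.5   30. ]
tip outer [471.6 -66.2 163. ]
tip outer [471.6 -70.6 163. ]
pred outer [473.41086627 -70.89601883] shadow
```

arm_command --commands '[{"x": 0, "y": 0, "z": 25, "spin": 0.005, "fingers": 0}, {"x": 0, "y": 0, "z": 50, "spin": 0.005, "fingers": 0}, {"x": 0, "y": 0, "z": 65, "spin": 0.005, "fingers": 0}, {"x": -10, "y": -2, "z": 65, "spin": 0.005, "fingers": 0}, {"x": -30, "y": -5, "z": 65, "spin": 0.005, "fingers": 0}, {"x": -50, "y": -8, "z": 65, "spin": 0.005, "fingers": 0}, {"x": -70, "y": -11, "z": 65, "spin": 0.005, "fingers": 0}, {"x": -82, "y": -13, "z": 65, "spin": 0.005, "fingers": 0}]'

```text
time_s: 9.62
ee_pos: [443.4, 14.9, 76.2]
tool_rot: [0.001, 0.632, 0.775, 0.0]
ft_force: [0.1, 1.0, -1.0]
grip_width: 23.8
finger_force: 59.1
```

arm_command --commands '[{"x": -4, "y": -0.5, "z": 0, "spin": 0, "fingers": 0}, {"x": -4, "y": -0.5, "z": 0, "spin": 0, "fingers": 0}, {"x": -4, "y": -0.5, "z": 0, "spin": 0, "fingers": 0}, {"x": -4, "y": -0.5, "z": 0, "spin": 0, "fingers": 0}]'

```text
time_s: 9.95
ee_pos: [443.2, 13.1, 75.4]
tool_rot: [0.0, 0.632, 0.775, 0.0]
ft_force: [-0.2, 0.8, -1.8]
grip_width: 23.4
finger_force: 59.1
```

```bash
python3 - <<'E'
from h import *
import pickle
go((442.2,12.6,42),1.772)
t=get_image('top');pickle.dump(t,open('ent2.pkl','wb'))
im=t['frame'][215:285,300:400];im=cv2.resize(im,None,fx=7,fy=7,interpolation=cv2.INTER_CUBIC)
cv2.imwrite('pics/k.png',im[:,:,::-1])
E
```

```text
t 9.95 pos [443.2  13.1  75.4] yaw 1.7723 F [-0.2  0.8 -1.8] w 23.4
shift [-0.3 -1.1 33.4] spin 0.0003 rows 1.0
```

View pics/k.png

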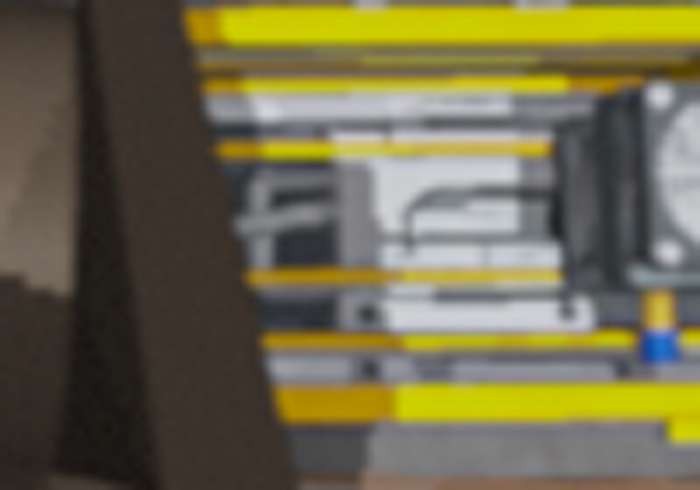

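The rod passes over the bar (pic x≈260) and ends at about (335,207), i.e. (347.9,244.6). The dark window spans pic x 272–335 and y 185–265.

```bash
python3 - <<'E'
from h import *
import pickle
t=pickle.load(open('ent2.pkl','rb'))
P=lambda a,b,z:print(atz(t,300+a/7,215+b/7,z).round(1))
P(335,207,100);P(330,207,100);P(262,220,30);P(272,190,34);P(335,190,34);P(300,186,34);P(300,268,34)
E
```

```text
[ 476.9 -154.3  100. ]
[ 476.9 -152.6  100. ]
[ 477.5 -139.5   30. ]
[ 488.1 -142.7   34. ]
[ 488.4 -165.6   34. ]
[ 489.7 -152.9   34. ]
[ 460.  -152.5   34. ]
```

arm_command --commands '[{"x": -3.5, "y": 0, "z": 0, "spin": 0, "fingers": 0}, {"x": -3.5, "y": 0, "z": 5, "spin": 0, "fingers": 0}, {"x": -3.5, "y": 0, "z": 10, "spin": 0, "fingers": 0}, {"x": -3.5, "y": 0, "z": 15, "spin": 0, "fingers": 0}, {"x": -3.5, "y": 0, "z": 19, "spin": 0, "fingers": 0}, {"x": -3.5, "y": 0, "z": 22, "spin": 0, "fingers": 0}, {"x": -3.5, "y": 0, "z": 22, "spin": 0, "fingers": 0}, {"x": -3.5, "y": 0, "z": 22, "spin": 0, "fingers": 0}]'

```text
time_s: 10.67
ee_pos: [443.5, 9.3, 52.8]
tool_rot: [-0.0, 0.633, 0.775, -0.0]
ft_force: [-0.1, 0.2, -2.5]
grip_width: 23.6
finger_force: 59.1
```

arm_command --commands '[{"x": 0, "y": 0, "z": 3, "spin": 0, "fingers": 0}, {"x": 0, "y": 0, "z": 6, "spin": 0, "fingers": 0}, {"x": 0, "y": 0, "z": 9, "spin": 0, "fingers": 0}, {"x": 0, "y": 0, "z": 11, "spin": 0, "fingers": 0}, {"x": 0, "y": 0, "z": 11, "spin": 0, "fingers": 0}]'

```text
time_s: 11.08
ee_pos: [443.5, 9.2, 41.6]
tool_rot: [-0.0, 0.633, 0.774, -0.0]
ft_force: [-0.4, -0.0, -1.1]
grip_width: 23.3
finger_force: 59.1
```

```bash
python3 - <<'E'
from h import *
go((442.2,12.6,42),1.772);print(st()[0]['torque'])
E
```

```text
t 11.08 pos [443.5   9.2  41.6] yaw 1.7718 F [-0.4 -0.  -1.1] w 23.3
shift [ 3.5 -0.6 -0.4] spin -0.0002 rows 1.0
[-0.00137261  0.05239584 -0.01697125]
```

arm_command --commands '[{"x": 2, "y": 0.3, "z": 0, "spin": 0, "fingers": 0}, {"x": 4, "y": 0.6, "z": 0, "spin": 0, "fingers": 0}, {"x": 6, "y": 1, "z": 0, "spin": 0, "fingers": 0}, {"x": 8, "y": 1.3, "z": 0, "spin": 0, "fingers": 0}, {"x": 10, "y": 1.6, "z": 0, "spin": 0, "fingers": 0}, {"x": 12, "y": 1.9, "z": 0, "spin": 0, "fingers": 0}, {"x": 14, "y": 2.3, "z": 0, "spin": 0, "fingers": 0}, {"x": 16, "y": 2.6, "z": 0, "spin": 0, "fingers": 0}]'

```text
time_s: 11.75
ee_pos: [443.1, 25.6, 42.0]
tool_rot: [0.0, 0.633, 0.774, -0.0]
ft_force: [0.0, -1.5, -2.1]
grip_width: 23.2
finger_force: 59.1
```

arm_command --commands '[{"x": 2.5, "y": 0.4, "z": 0, "spin": 0, "fingers": 0}, {"x": 5, "y": 0.8, "z": 0, "spin": 0, "fingers": 0}, {"x": 7.5, "y": 1.2, "z": 0, "spin": 0, "fingers": 0}, {"x": 10, "y": 1.6, "z": 0, "spin": 0, "fingers": 0}, {"x": 12.5, "y": 2, "z": 0, "spin": 0, "fingers": 0}, {"x": 15, "y": 2.4, "z": 0, "spin": 0, "fingers": 0}]'

```text
time_s: 12.25
ee_pos: [442.4, 40.9, 42.0]
tool_rot: [0.0, 0.633, 0.774, 0.0]
ft_force: [1.1, -1.9, -1.9]
grip_width: 23.1
finger_force: 59.1
```

```bash
python3 - <<'E'
from h import *
go((442.2,12.6,42),1.772)
t=get_image('top')
for o in('nest','bail'):print([(np.round(d['xyz']).tolist(),round(d['conf'],2)) for d in search_frame(o,t)][:1])
E
```

```text
t 12.25 pos [442.4  40.9  42. ] yaw 1.7718 F [ 1.1 -1.9 -1.9] w 23.1
shift [-27.6  -5.9   0. ] spin -0.0002 rows 1.0
[([484.0, -184.0, 36.0], 0.64)]
[([478.0, -180.0, 35.0], 0.57)]
```

```bash
cat >> h.py <<'E'
def nestshift():
    import pickle
    a=pickle.load(open('ent2.pkl','rb'));b=get_image('top')
    g=lambda p:cv2.cvtColor(p['frame'],cv2.COLOR_RGB2GRAY)
    T=g(a)[239:252,345:378]; R=cv2.matchTemplate(g(b)[236:256,250:400],T,cv2.TM_CCOEFF_NORMED); _,v,_,l=cv2.minMaxLoc(R)
    X=atz(a,345,244,45)-atz(a,250+l[0],244,45); print('nest shift px',345-250-l[0],'mm',-X[1].round(1),'score',round(v,2)); return b
E
python3 -c "
from h import *
nestshift()"
```

```text
nest shift px 8 mm 20.1 score 0.83
```

arm_command --commands '[{"x": 4, "y": 0.6, "z": 0, "spin": 0, "fingers": 0}, {"x": 9, "y": 1.4, "z": 0, "spin": 0, "fingers": 0}, {"x": 14, "y": 2.2, "z": 0, "spin": 0, "fingers": 0}, {"x": 19, "y": 3, "z": 0, "spin": 0, "fingers": 0}, {"x": 24, "y": 3.9, "z": 0, "spin": 0, "fingers": 0}, {"x": 29, "y": 4.7, "z": 0, "spin": 0, "fingers": 0}, {"x": 34, "y": 5.5, "z": 0, "spin": 0, "fingers": 0}, {"x": 39, "y": 6.3, "z": 0, "spin": 0, "fingers": 0}]'

```text
time_s: 13.12
ee_pos: [440.8, 80.7, 42.0]
tool_rot: [-0.0, 0.633, 0.775, -0.0]
ft_force: [0.4, -1.5, -1.9]
grip_width: 23.4
finger_force: 59.0
```

arm_command --commands '[{"x": 5, "y": 0.8, "z": 0, "spin": 0, "fingers": 0}, {"x": 10, "y": 1.6, "z": 0, "spin": 0, "fingers": 0}, {"x": 15, "y": 2.4, "z": 0, "spin": 0, "fingers": 0}, {"x": 20, "y": 3.2, "z": 0, "spin": 0, "fingers": 0}, {"x": 25, "y": 4, "z": 0, "spin": 0, "fingers": 0}, {"x": 30, "y": 4.8, "z": 0, "spin": 0, "fingers": 0}, {"x": 34, "y": 5.5, "z": 0, "spin": 0, "fingers": 0}, {"x": 37, "y": 6, "z": 0, "spin": 0, "fingers": 0}]'

```text
time_s: 13.78
ee_pos: [439.4, 118.0, 42.0]
tool_rot: [0.0, 0.633, 0.775, 0.0]
ft_force: [0.2, -3.2, -1.0]
grip_width: 23.7
finger_force: 59.0
```

```bash
python3 -c "
from h import *
nestshift();go((442,41,42))"
```

```text
nest shift px 29 mm 73.0 score 0.6
t 13.83 pos [439.4 118.3  42. ] yaw 1.7721 F [-0.  -0.3 -1. ] w 23.4
shift [-76.3 -12.9   0. ] spin 0 rows 2.0
```

```bash
python3 - <<'E'
from h import *
for n in('top','scene'):
  t=get_image(n)
  for o in('nest','bail','latch','hook_tip'):
    print(n,o,[(np.round(d['xyz']).tolist(),round(d['conf'],2)) for d in search_frame(o,t)][:2])
  r=regions_of('nest',t)
  for q in r[:2]:
    c=np.argwhere(q['region']); print('reg',q['conf'],c.min(0),c.max(0),c.mean(0).round(1),len(c))
E
```

```text
top nest [([479.0, -98.0, 38.0], 0.84), ([471.0, -218.0, 123.0], 0.46)]
top bail [([478.0, -96.0, 36.0], 0.82), ([515.0, -8.0, 59.0], 0.56)]
top latch []
top hook_tip [([471.0, -221.0, 126.0], 0.58)]
reg 0.82 [229 298] [264 344] [245.9 323.7] 910
scene nest [([500.0, -84.0, 34.0], 0.6), ([430.0, 148.0, 78.0], 0.22)]
scene bail [([501.0, -84.0, 36.0], 0.68)]
scene latch []
scene hook_tip [([434.0, 145.0, 78.0], 0.84), ([600.0, -301.0, 4.0], 0.66)]
reg 0.54 [195 304] [215 315] [205.5 310.3] 187
```

arm_command --commands '[{"x": 3, "y": 0.5, "z": 0, "spin": 0, "fingers": 0}, {"x": 7, "y": 1.1, "z": 0, "spin": 0, "fingers": 0}, {"x": 11, "y": 1.8, "z": 0, "spin": 0, "fingers": 0}, {"x": 15, "y": 2.4, "z": 0, "spin": 0, "fingers": 0}, {"x": 19, "y": 3, "z": 0, "spin": 0, "fingers": 0}, {"x": 23, "y": 3.7, "z": 0, "spin": 0, "fingers": 0}, {"x": 27, "y": 4.3, "z": 0, "spin": 0, "fingers": 0}, {"x": 30, "y": 4.8, "z": 0, "spin": 0, "fingers": 0}]'

```text
time_s: 15.1
ee_pos: [438.1, 148.4, 42.0]
tool_rot: [0.0, 0.632, 0.775, 0.0]
ft_force: [2.5, -6.4, -3.4]
grip_width: 23.2
finger_force: 58.9
```

arm_command --commands '[{"x": 2, "y": 0.3, "z": 0, "spin": 0, "fingers": 0}, {"x": 4, "y": 0.6, "z": 0, "spin": 0, "fingers": 0}, {"x": 6, "y": 1, "z": 0, "spin": 0, "fingers": 0}, {"x": 8, "y": 1.3, "z": 0, "spin": 0, "fingers": 0}, {"x": 10, "y": 1.6, "z": 0, "spin": 0, "fingers": 0}, {"x": 12, "y": 1.9, "z": 0, "spin": 0, "fingers": 0}]'

```text
time_s: 15.6
ee_pos: [437.4, 160.4, 42.0]
tool_rot: [-0.0, 0.632, 0.775, -0.0]
ft_force: [0.9, -3.8, -1.8]
grip_width: 23.6
finger_force: 59.0
```

```bash
python3 - <<'E'
from h import *
go((442,41,42))
t=get_image('top')
for o in('nest',):
    print(o,[(np.round(d['xyz']).tolist(),round(d['conf'],2)) for d in search_frame(o,t)][:2])
print(st()[0]['torque'])
E
```

```text
t 15.6 pos [437.4 160.4  42. ] yaw 1.7721 F [ 0.9 -3.8 -1.8] w 23.6
shift [-117.9  -19.4    0. ] spin 0 rows 3.0
nest [([474.0, -59.0, 36.0], 0.87)]
[-0.0878092  -0.10518032  0.07007967]
```

arm_command --commands '[{"x": 1, "y": 0.15, "z": 0, "spin": 0, "fingers": 0}, {"x": 2, "y": 0.3, "z": 0, "spin": 0, "fingers": 0}, {"x": 3, "y": 0.5, "z": 0, "spin": 0, "fingers": 0}, {"x": 4, "y": 0.65, "z": 0, "spin": 0, "fingers": 0}, {"x": 5, "y": 0.8, "z": 0, "spin": 0, "fingers": 0}, {"x": 6, "y": 1, "z": 0, "spin": 0, "fingers": 0}]'

```text
time_s: 16.2
ee_pos: [437.3, 166.2, 42.0]
tool_rot: [-0.0, 0.633, 0.774, -0.0]
ft_force: [1.4, -3.1, -2.1]
grip_width: 23.4
finger_force: 59.0
```

arm_command --commands '[{"x": 1, "y": 0.15, "z": 0, "spin": 0, "fingers": 0}, {"x": 2, "y": 0.3, "z": 0, "spin": 0, "fingers": 0}, {"x": 3, "y": 0.5, "z": 0, "spin": 0, "fingers": 0}, {"x": 4, "y": 0.65, "z": 0, "spin": 0, "fingers": 0}]'

```text
time_s: 16.53
ee_pos: [437.1, 170.3, 42.0]
tool_rot: [0.0, 0.633, 0.774, 0.0]
ft_force: [1.7, -3.5, -1.6]
grip_width: 23.6
finger_force: 59.0
```

arm_command --commands '[{"x": 1, "y": 0.15, "z": 0, "spin": 0, "fingers": 0}, {"x": 2, "y": 0.3, "z": 0, "spin": 0, "fingers": 0}, {"x": 3, "y": 0.5, "z": 0, "spin": 0, "fingers": 0}]'

```text
time_s: 16.78
ee_pos: [437.0, 173.3, 42.0]
tool_rot: [-0.0, 0.633, 0.774, -0.0]
ft_force: [1.9, -3.8, -2.4]
grip_width: 23.4
finger_force: 59.0
```

```bash
python3 - <<'E'
from h import *
go((442,41,42))
t=get_image('top')
print([(np.round(d['xyz']).tolist(),round(d['conf'],2)) for d in search_frame('nest',t)][:2]);go((442,41,42))
E
```

```text
t 16.78 pos [437.  173.3  42. ] yaw 1.7718 F [ 1.9 -3.8 -2.4] w 23.4
shift [-130.6  -21.5    0. ] spin 0 rows 4.0
[([473.0, -52.0, 35.0], 0.74)]
t 16.88 pos [437.  173.4  42. ] yaw 1.7719 F [ 1.5 -2.4 -2. ] w 23.2
shift [-130.7  -21.6    0. ] spin 0 rows 4.0
```

arm_command --commands '[{"x": 1, "y": 0.15, "z": 0, "spin": 0, "fingers": 0}, {"x": 2, "y": 0.3, "z": 0, "spin": 0, "fingers": 0}, {"x": 2, "y": 0.3, "z": 0, "spin": 0, "fingers": 0}]'

```text
time_s: 17.13
ee_pos: [436.9, 175.4, 42.0]
tool_rot: [0.0, 0.633, 0.774, 0.0]
ft_force: [1.0, -2.2, -2.5]
grip_width: 23.3
finger_force: 59.0
```

arm_command --commands '[{"x": 1, "y": 0.15, "z": 0, "spin": 0, "fingers": 0}, {"x": 2, "y": 0.3, "z": 0, "spin": 0, "fingers": 0}, {"x": 2, "y": 0.3, "z": 0, "spin": 0, "fingers": 0}]'

```text
time_s: 17.38
ee_pos: [436.8, 177.4, 42.0]
tool_rot: [-0.0, 0.633, 0.774, 0.0]
ft_force: [0.9, -2.5, -2.1]
grip_width: 23.4
finger_force: 59.1
```

arm_command --commands '[{"x": 1, "y": 0.15, "z": 0, "spin": 0, "fingers": 0}, {"x": 2, "y": 0.3, "z": 0, "spin": 0, "fingers": 0}, {"x": 2, "y": 0.3, "z": 0, "spin": 0, "fingers": 0}]'

```text
time_s: 17.63
ee_pos: [436.7, 179.3, 42.0]
tool_rot: [0.0, 0.633, 0.775, -0.0]
ft_force: [1.3, -3.8, -1.5]
grip_width: 23.4
finger_force: 59.0
```

```bash
python3 - <<'E'
from h import *
import pickle
go((442,41,42))
for n in('top','scene','wrist'):
  t=get_image(n); pickle.dump(t,open('n_%s.pkl'%n,'wb'))
  for o in('nest','latch'): 
   print(n,o,[(np.round(d['xyz']).tolist(),round(d['conf'],2)) for d in search_frame(o,t)][:1])
   for q in regions_of(o,t)[:1]:
     c=np.argwhere(q['region']); print('  reg',round(q['conf'],2),c.min(0),c.max(0),len(c))
E
```

```text
t 17.63 pos [436.7 179.3  42. ] yaw 1.7719 F [ 1.3 -3.8 -1.5] w 23.4
shift [-136.6  -22.5    0. ] spin 0 rows 4.0
top nest [([473.0, -50.0, 37.0], 0.74)]
  reg 0.63 [231 273] [264 322] 1292
top latch [([516.0, -5.0, 58.0], 0.72)]
scene nest [([494.0, -27.0, 34.0], 0.51)]
  reg 0.69 [205 305] [228 315] 182
scene latch [([519.0, 1.0, 62.0], 0.58)]
  reg 0.42 [208 301] [227 305] 73
wrist nest []
wrist latch []
```

```bash
python3 - <<'E'
from h import *
import pickle
t=pickle.load(open('n_top.pkl','rb'))
for nx in(10,0,-5,-10):
  y=-57-nx; print(nx,'bail',proj(t,(468,y+77,30)).round(1),'back',proj(t,(470,y-45,36)).round(1),proj(t,(470,y-45,53)).round(1))
g=cv2.cvtColor(t['frame'],cv2.COLOR_RGB2GRAY)
for r in(236,240,244,247,250,254,258): print(r,g[r,262:330:1].tolist())
E
```

```text
10 bail [278.8 249.5] back [326.9 249.1] [327.7 248.6]
0 bail [274.9 249.5] back [323.  249.1] [323.7 248.6]
-5 bail [272.9 249.4] back [321. 249.] [321.7 248.6]
-10 bail [270.9 249.4] back [319. 249.] [319.7 248.5]
236 [53, 55, 66, 66, 65, 70, 91, 119, 120, 116, 120, 123, 120, 119, 119, 123, 119, 117, 114, 88, 40, 19, 53, 125, 171, 174, 170, 170, 170, 161, 139, 137, 138, 138, 143, 157, 167, 168, 167, 168, 168, 168, 168, 167, 169, 185, 206, 210, 208, 208, 208, 208, 208, 208, 208, 208, 209, 209, 190, 134, 137, 173, 183, 184, 183, 173, 156, 169]
240 [55, 58, 65, 66, 66, 65, 63, 70, 69, 66, 65, 66, 86, 107, 115, 116, 116, 117, 118, 119, 119, 116, 116, 138, 169, 171, 168, 169, 169, 169, 170, 170, 170, 170, 171, 172, 172, 172, 172, 174, 173, 173, 174, 174, 173, 166, 174, 206, 212, 210, 211, 210, 210, 210, 209, 209, 210, 210, 194, 137, 137, 170, 183, 183, 184, 168, 117, 103]
244 [57, 57, 65, 66, 67, 64, 68, 70, 68, 55, 68, 104, 129, 119, 76, 63, 65, 65, 66, 67, 61, 50, 62, 119, 170, 172, 169, 168, 169, 169, 169, 170, 164, 145, 123, 107, 102, 104, 102, 100, 107, 133, 152, 158, 156, 148, 130
[... 717 characters left out ...]
 194, 132, 102, 148, 182, 186, 184, 171, 133, 115]
254 [52, 56, 63, 65, 65, 66, 67, 71, 67, 53, 58, 91, 127, 130, 100, 71, 66, 67, 68, 69, 62, 62, 100, 146, 162, 166, 167, 167, 168, 168, 168, 169, 167, 166, 167, 166, 166, 168, 168, 166, 165, 163, 156, 159, 165, 166, 157, 132, 123, 140, 180, 208, 211, 209, 209, 210, 209, 198, 156, 129, 146, 155, 180, 185, 183, 178, 164, 168]
258 [54, 58, 65, 68, 67, 67, 68, 73, 73, 69, 61, 61, 74, 97, 107, 107, 107, 106, 104, 101, 98, 91, 86, 107, 147, 169, 168, 164, 162, 161, 165, 166, 165, 160, 162, 163, 151, 120, 107, 109, 109, 108, 106, 108, 110, 109, 105, 95, 92, 89, 92, 117, 147, 152, 143, 123, 144, 191, 204, 184, 130, 143, 180, 185, 182, 174, 149, 112]
```

arm_command --commands '[{"x": 0.7, "y": 0.1, "z": 0, "spin": 0, "fingers": 0}, {"x": 1.5, "y": 0.25, "z": 0, "spin": 0, "fingers": 0}, {"x": 1.5, "y": 0.25, "z": 0, "spin": 0, "fingers": 0}]'

```text
time_s: 18.63
ee_pos: [436.8, 180.7, 42.0]
tool_rot: [0.0, 0.632, 0.775, -0.0]
ft_force: [2.5, -6.7, -2.9]
grip_width: 23.4
finger_force: 58.9
```

arm_command --commands '[{"x": 0.7, "y": 0.1, "z": 0, "spin": 0, "fingers": 0}, {"x": 1.5, "y": 0.25, "z": 0, "spin": 0, "fingers": 0}, {"x": 1.5, "y": 0.25, "z": 0, "spin": 0, "fingers": 0}]'

```text
time_s: 18.88
ee_pos: [436.6, 181.9, 41.9]
tool_rot: [0.0, 0.632, 0.775, -0.0]
ft_force: [3.6, -11.3, -3.9]
grip_width: 23.6
finger_force: 58.8
```

arm_command --commands '[{"x": 0.4, "y": 0.06, "z": 0, "spin": 0, "fingers": 0}, {"x": 0.8, "y": 0.12, "z": 0, "spin": 0, "fingers": 0}, {"x": 0.8, "y": 0.12, "z": 0, "spin": 0, "fingers": 0}, {"x": 0.8, "y": 0.12, "z": 0, "spin": 0, "fingers": 0}]'

```text
time_s: 19.22
ee_pos: [436.5, 182.4, 41.9]
tool_rot: [0.0, 0.632, 0.775, -0.0]
ft_force: [4.7, -15.9, -4.7]
grip_width: 23.6
finger_force: 58.8
```

```bash
cat >> h.py <<'E'
def look():
    go((442,41,42))
    t=get_image('top'); g=cv2.cvtColor(t['frame'],cv2.COLOR_RGB2GRAY)
    for r in(244,254): 
        x=g[r,268:280].astype(int); print(r,x.tolist(),np.interp(95,x[1:5],np.arange(269,273)))
    print(g[240,282:288],g[240,318:324])
    for n in('top','scene'):
        p=get_image(n)
        for q in regions_of('latch',p)[:1]:
            c=np.argwhere(q['region']); print(n,'latch reg',round(q['conf'],2),c.min(0),c.max(0),c.mean(0).round(2),len(c))
        f=cv2.cvtColor(p['frame'],cv2.COLOR_RGB2HSV); m=((f[...,0]<6)|(f[...,0]>174))&(f[...,1]>150)&(f[...,2]>60); b=(slice(215,240),slice(255,305)) if n=='top' else (slice(195,240),slice(295,312))
        c=np.argwhere(m[b])+[b[0].start,b[1].start]; print(n,'red',len(c),c.mean(0).round(2) if len(c) else '',c.min(0),c.max(0))
E
python3 -c "
from h import *
look()"
```

```text
t 19.22 pos [436.5 182.4  41.9] yaw 1.7723 F [  4.7 -15.9  -4.7] w 23.6
shift [-139.7  -22.9    0. ] spin 0 rows 4.0
244 [66, 67, 56, 68, 102, 129, 124, 83, 65, 65, 66, 66] 271.79411764705884
254 [66, 66, 56, 65, 100, 126, 124, 87, 68, 69, 69, 70] 271.85714285714283
[115 111 132 168 171 169] [210 193 121 102 142 172]
top latch reg 0.59 [225 267] [231 300] [228.43 284.82] 132
top red 94 [228.53 282.79] [226 267] [231 297]
scene latch reg 0.47 [208 300] [226 306] [215.76 302.72] 82
scene red 47 [217.26 302.19] [210 300] [227 304]
```

```bash
python3 - <<'E'
from h import *
import pickle
def red(n,p):
  f=cv2.cvtColor(p['frame'],cv2.COLOR_RGB2HSV); m=((f[...,0]<6)|(f[...,0]>174))&(f[...,1]>150)&(f[...,2]>60); b=(slice(215,240),slice(255,305)) if n=='top' else (slice(195,240),slice(295,312))
  c=np.argwhere(m[b])+[b[0].start,b[1].start]; print(n,'red',len(c),c.mean(0).round(2),c.min(0),c.max(0))
t,s=pickle.load(open('ts.pkl','rb'));red('top',t);red('scene',s)
red('top',pickle.load(open('n_top.pkl','rb')));red('scene',pickle.load(open('n_scene.pkl','rb')))
t=get_image('top');s=get_image('scene');red('top',t);red('scene',s)
for z in(0,.12): print(proj(s,(515,-20,54+20*0+60*z)),proj(t,(515,-20,54+60*z)))
go((442,41,42))
E
```

```text
top red 90 [228.3  282.54] [226 267] [230 297]
scene red 57 [216.68 302.12] [209 300] [227 304]
top red 88 [228.48 282.3 ] [226 267] [231 297]
scene red 51 [216.57 302.27] [209 300] [227 304]
top red 94 [228.53 282.79] [226 267] [231 297]
scene red 46 [217.3  302.24] [210 301] [227 304]
[303.74734181 213.27880518] [290.94339449 230.20955938]
[303.79165255 211.17226988] [291.02499104 229.88010732]
t 19.57 pos [436.6 182.4  41.9] yaw 1.7723 F [  4.6 -14.9  -4.2] w 23.4
shift [-139.7  -23.     0. ] spin 0 rows 4.0
```

```bash
cat >> h.py <<'E'
def latchprof(p,n):
    f=p['frame'].astype(float); r=(f[...,0]-np.maximum(f[...,1],f[...,2]))/f.sum(2)
    print(n,'cols',[int(100*v) for v in r[204:230,300:306].mean(1)])
E
python3 - <<'E'
from h import *
import pickle
latchprof(pickle.load(open('ts.pkl','rb'))[1],'init');latchprof(pickle.load(open('ent.pkl','rb'))[1],'ent');latchprof(pickle.load(open('n_scene.pkl','rb')),'ride?');latchprof(get_image('scene'),'now')
E
```

```text
init cols [2, 2, 2, 1, 3, 25, 37, 41, 42, 40, 40, 32, 18, 20, 19, 20, 20, 20, 23, 27, 26, 23, 24, 16, 0, 0]
ent cols [3, 2, 2, 2, 2, 17, 31, 34, 33, 33, 32, 30, 16, 16, 16, 17, 16, 16, 17, 23, 23, 21, 24, 17, 2, -1]
ride? cols [3, 2, 2, 1, 16, 30, 34, 34, 31, 33, 37, 20, 15, 14, 14, 16, 17, 15, 17, 22, 22, 21, 22, 18, 2, 0]
now cols [3, 2, 2, 2, 2, 17, 31, 33, 35, 32, 31, 33, 16, 14, 15, 15, 15, 15, 18, 22, 24, 22, 21, 18, 2, 0]
```

Compared with earlier frames, the latch was raised while riding and now shows exactly its down profile, so it has dropped. I'll ease off and check that the nest stays.

arm_command --commands '[{"x": -1, "y": -0.15, "z": 0, "spin": 0, "fingers": 0}, {"x": -2, "y": -0.3, "z": 0, "spin": 0, "fingers": 0}, {"x": -3.5, "y": -0.5, "z": 0, "spin": 0, "fingers": 0}, {"x": -5, "y": -0.8, "z": 0, "spin": 0, "fingers": 0}, {"x": -6.5, "y": -1, "z": 0, "spin": 0, "fingers": 0}, {"x": -8, "y": -1.3, "z": 0, "spin": 0, "fingers": 0}, {"x": -8, "y": -1.3, "z": 0, "spin": 0, "fingers": 0}, {"x": -8, "y": -1.3, "z": 0, "spin": 0, "fingers": 0}]'

```text
time_s: 20.28
ee_pos: [436.9, 175.0, 42.1]
tool_rot: [-0.0, 0.633, 0.774, 0.0]
ft_force: [-0.2, 1.1, -1.5]
grip_width: 23.7
finger_force: 59.2
```

```bash
python3 -c "
from h import *
look();latchprof(get_image('scene'),'rel')"
```

```text
t 20.28 pos [436.9 175.   42.1] yaw 1.7716 F [-0.2  1.1 -1.5] w 23.7
shift [-132.3  -21.7    0. ] spin 0 rows 4.0
244 [67, 67, 54, 53, 79, 123, 138, 117, 78, 65, 64, 67] 272.0
254 [67, 71, 67, 57, 84, 124, 138, 116, 78, 67, 69, 69] 272.0
[118 118 120 141 168 171] [209 203 172 124 139 171]
top latch reg 0.61 [226 267] [231 299] [228.52 283.76] 105
top red 95 [228.55 282.86] [226 267] [231 297]
scene latch reg 0.61 [209 301] [226 305] [217.36 302.62] 61
scene red 46 [217.33 302.24] [210 301] [227 304]
rel cols [2, 2, 2, 1, 2, 17, 32, 33, 35, 33, 32, 31, 14, 14, 14, 16, 15, 15, 17, 21, 23, 21, 21, 18, 2, 0]
```

arm_command --commands '[{"x": 0, "y": 0, "z": -4, "spin": 0, "fingers": 0}, {"x": 0, "y": 0, "z": -9, "spin": 0, "fingers": 0}, {"x": 0, "y": 0, "z": -15, "spin": 0, "fingers": 0}, {"x": 0, "y": 0, "z": -22, "spin": 0, "fingers": 0}, {"x": 0, "y": 0, "z": -30, "spin": 0, "fingers": 0}, {"x": 0, "y": 0, "z": -45, "spin": 0, "fingers": 0}, {"x": 0, "y": 0, "z": -65, "spin": 0, "fingers": 0}, {"x": 0, "y": 0, "z": -90, "spin": 0, "fingers": 0}]'

```text
time_s: 21.25
ee_pos: [436.1, 174.7, 132.8]
tool_rot: [-0.0, 0.633, 0.774, -0.001]
ft_force: [1.1, -0.3, -1.2]
grip_width: 23.0
finger_force: 59.2
```

```bash
python3 -c "
from h import *
look();latchprof(get_image('scene'),'rel');go((464.3,324.2,185),3.1267)"
```

```text
t 21.25 pos [436.1 174.7 132.8] yaw 1.7718 F [ 1.1 -0.3 -1.2] w 23.0
shift [-132.2  -20.8   90.9] spin 0 rows 4.0
244 [64, 69, 66, 62, 80, 106, 119, 115, 106, 97, 95, 100] 272.0
254 [64, 68, 63, 56, 80, 120, 134, 114, 75, 65, 68, 67] 272.0
[115 113 116 138 163 166] [205 198 168 120 135 167]
top red 95 [228.4  282.64] [226 267] [231 297]
scene latch reg 0.49 [209 300] [227 305] [217.86 302.65] 91
scene red 52 [216.54 302.12] [209 300] [227 304]
rel cols [2, 3, 2, 1, 4, 30, 41, 42, 44, 42, 39, 33, 16, 15, 14, 14, 15, 15, 17, 23, 24, 22, 22, 18, 2, -1]
t 21.55 pos [436.5 174.9 131.8] yaw 1.7718 F [-0.4  0.2 -1.9] w 23.6
shift [140.8  57.  -53.2] spin -1.3549 rows 11.0
```

arm_command --commands '[{"x": 0, "y": 0, "z": -30, "spin": 0, "fingers": 0}, {"x": 5, "y": 2, "z": -60, "spin": -0.06, "fingers": 0}, {"x": 20, "y": 8, "z": -68, "spin": -0.17, "fingers": 0}, {"x": 40, "y": 16, "z": -68, "spin": -0.28, "fingers": 0}, {"x": 60, "y": 24, "z": -68, "spin": -0.39, "fingers": 0}, {"x": 80, "y": 32, "z": -68, "spin": -0.5, "fingers": 0}, {"x": 100, "y": 40, "z": -68, "spin": -0.61, "fingers": 0}, {"x": 120, "y": 48, "z": -68, "spin": -0.72, "fingers": 0}]'

```text
time_s: 22.22
ee_pos: [459.5, 302.9, 198.9]
tool_rot: [-0.001, 0.317, 0.949, -0.001]
ft_force: [1.0, -0.5, -1.5]
grip_width: 23.2
finger_force: 59.4
```

```bash
python3 -c "
from h import *
go((464.3,324.4,181.5),3.1267)"
```

```text
t 22.22 pos [459.5 302.9 198.9] yaw 2.4972 F [ 1.  -0.5 -1.5] w 23.2
shift [ 9.  20.1 17.4] spin -0.6295 rows 6.0
```

arm_command --commands '[{"x": 2, "y": 4, "z": 3, "spin": -0.11, "fingers": 0}, {"x": 4, "y": 8, "z": 6, "spin": -0.22, "fingers": 0}, {"x": 6, "y": 12, "z": 9, "spin": -0.33, "fingers": 0}, {"x": 7, "y": 16, "z": 12, "spin": -0.44, "fingers": 0}, {"x": 9, "y": 20, "z": 15, "spin": -0.55, "fingers": 0}, {"x": 9, "y": 20, "z": 17, "spin": -0.63, "fingers": 0}, {"x": 9, "y": 20, "z": 17, "spin": -0.63, "fingers": 0}, {"x": 9, "y": 20, "z": 17, "spin": -0.63, "fingers": 0}]'

```text
time_s: 22.88
ee_pos: [464.3, 323.2, 182.0]
tool_rot: [-0.001, 0.011, 1.0, -0.001]
ft_force: [0.2, 0.5, -1.6]
grip_width: 23.3
finger_force: 59.4
```

```bash
python3 - <<'E'
from h import *
import pickle
go((464.3,324.4,181.5),3.1267)
old=pickle.load(open('held.pkl','rb'))
new=[get_image(n) for n in('top','scene','wrist')]
go((464.3,324.4,181.5),3.1267)
pickle.dump(new,open('held2.pkl','wb'))
g=lambda p:cv2.cvtColor(p['frame'],cv2.COLOR_RGB2GRAY)
def m(i,n,r0,r1,c0,c1,d=8):
  T=g(old[i])[r0:r1,c0:c1];R=cv2.matchTemplate(g(new[i])[r0-d:r1+d,c0-d:c1+d],T,cv2.TM_CCOEFF_NORMED);_,v,_,l=cv2.minMaxLoc(R);print(n,'dx',l[0]-d,'dy',l[1]-d,round(v,2))
m(1,'scene tip',236,262,231,246);m(1,'scene rod',238,252,255,280);m(1,'scene collar',236,258,284,300);m(1,'scene rear',240,262,322,346)
m(2,'wrist grip bands',195,245,240,320);m(2,'wrist rear ring',125,165,250,310);m(2,'wrist pads/front',325,360,250,310)
E
```

```text
t 22.88 pos [464.3 323.2 182. ] yaw 3.1191 F [ 0.2  0.5 -1.6] w 23.3
shift [0.1 1.2 0.5] spin -0.0076 rows 1.0
t 23.03 pos [464.8 323.3 182.8] yaw 3.1193 F [-0.4 -0.3 -2.3] w 23.1
shift [0.5 1.  1.3] spin -0.0074 rows 1.0
scene tip dx 0 dy 0 0.98
scene rod dx 0 dy 0 0.91
scene collar dx 0 dy 0 0.94
scene rear dx 0 dy 0 0.94
wrist grip bands dx 0 dy 0 0.99
wrist rear ring dx 0 dy 0 0.99
wrist pads/front dx 0 dy 0 0.99
```

arm_command --commands '[{"x": 0, "y": 1, "z": 25, "spin": -0.007, "fingers": 0}, {"x": 0, "y": 1, "z": 55, "spin": -0.007, "fingers": 0}, {"x": 0, "y": 1, "z": 85, "spin": -0.007, "fingers": 0}, {"x": 0, "y": 1, "z": 105, "spin": -0.007, "fingers": 0}, {"x": 0, "y": 1, "z": 118, "spin": -0.007, "fingers": 0}, {"x": 0, "y": 1, "z": 126, "spin": -0.007, "fingers": 0}, {"x": 0, "y": 1, "z": 131, "spin": -0.007, "fingers": 0}, {"x": 0, "y": 1, "z": 134, "spin": -0.007, "fingers": 0}]'

```text
time_s: 23.7
ee_pos: [465.0, 324.6, 48.9]
tool_rot: [0.0, 0.007, 1.0, 0.0]
ft_force: [0.0, -0.2, -1.9]
grip_width: 23.4
finger_force: 59.4
```

arm_command --commands '[{"x": 0, "y": 0, "z": 2, "spin": 0, "fingers": 0}, {"x": 0, "y": 0, "z": 4, "spin": 0, "fingers": 0}, {"x": 0, "y": 0, "z": 5.5, "spin": 0, "fingers": 0}, {"x": 0, "y": 0, "z": 5.5, "spin": 0, "fingers": 0}, {"x": 0, "y": 0, "z": 5.5, "spin": 0, "fingers": 0}]'

```text
time_s: 24.12
ee_pos: [465.1, 324.6, 43.9]
tool_rot: [0.0, 0.006, 1.0, 0.0]
ft_force: [-0.2, -0.4, -1.4]
grip_width: 23.1
finger_force: 59.4
```

arm_command --commands '[{"x": 0.7, "y": 0, "z": 1, "spin": 0, "fingers": 0}, {"x": 0.7, "y": 0, "z": 2, "spin": 0, "fingers": 0}, {"x": 0.7, "y": 0, "z": 2.6, "spin": 0, "fingers": 0}, {"x": 0.7, "y": 0, "z": 2.6, "spin": 0, "fingers": 0}]'

```text
time_s: 24.45
ee_pos: [464.2, 324.6, 41.1]
tool_rot: [0.0, 0.006, 1.0, 0.0]
ft_force: [-0.9, 0.0, 2.9]
grip_width: 23.5
finger_force: 60.0
```

Contact is light, with the hook seated at its found height. I'll open the fingers.

arm_command --commands '[{"x": 0, "y": 0, "z": 0, "spin": 0, "fingers": 30}, {"x": 0, "y": 0, "z": 0, "spin": 0, "fingers": 50}, {"x": 0, "y": 0, "z": 0, "spin": 0, "fingers": 85}, {"x": 0, "y": 0, "z": 0, "spin": 0, "fingers": 85}, {"x": 0, "y": 0, "z": 0, "spin": 0, "fingers": 85}, {"x": 0, "y": 0, "z": 0, "spin": 0, "fingers": 85}, {"x": 0, "y": 0, "z": 0, "spin": 0, "fingers": 85}]'

```text
time_s: 25.03
ee_pos: [464.2, 324.5, 40.9]
tool_rot: [-0.0, 0.006, 1.0, -0.0]
ft_force: [-0.3, -0.5, 0.4]
grip_width: 84.9
finger_force: 0.0
```

arm_command --commands '[{"x": 0, "y": 0, "z": -15, "spin": 0, "fingers": 85}, {"x": 0, "y": 0, "z": -40, "spin": 0, "fingers": 85}, {"x": 0, "y": 0, "z": -75, "spin": 0, "fingers": 85}, {"x": 0, "y": 0, "z": -110, "spin": 0, "fingers": 85}, {"x": 0, "y": 0, "z": -150, "spin": 0, "fingers": 85}, {"x": 0, "y": 0, "z": -190, "spin": 0, "fingers": 85}, {"x": 0, "y": 0, "z": -208, "spin": 0, "fingers": 85}, {"x": 0, "y": 0, "z": -208, "spin": 0, "fingers": 85}]'

```text
time_s: 25.7
ee_pos: [466.2, 325.8, 253.9]
tool_rot: [0.003, 0.006, 1.0, 0.002]
ft_force: [0.3, 0.4, 0.2]
grip_width: 84.9
finger_force: 0.0
```

```bash
python3 - <<'E'
from h import *
import pickle
go((465.7,321.4,246.7),3.1048)
w=get_image('wrist');w0=pickle.load(open('w3.pkl','rb'));s=get_image('scene');s0=pickle.load(open('ts.pkl','rb'))[1]
g=lambda p:cv2.cvtColor(p['frame'],cv2.COLOR_RGB2GRAY)
def m(a,b,n,r0,r1,c0,c1,d=8):
  T=g(a)[r0:r1,c0:c1];R=cv2.matchTemplate(g(b)[r0-d:r1+d,c0-d:c1+d],T,cv2.TM_CCOEFF_NORMED);_,v,_,l=cv2.minMaxLoc(R);print(n,'dx',l[0]-d,'dy',l[1]-d,round(v,2))
m(s0,s,'tip',284,312,235,250);m(s0,s,'collar',284,305,280,300);m(s0,s,'rear',290,310,325,346);m(s0,s,'rest',305,330,262,330)
m(w0,w,'w rear',115,170,265,305);m(w0,w,'w collar',230,250,265,305);m(w0,w,'w tip',300,330,275,298);m(w0,w,'w rest',260,272,250,320)
latchprof(s,'latch')
for o in('pull_hook','nest'): print(o,[(np.round(d['xyz']).tolist(),round(d['conf'],2)) for d in search_frame(o,w if o!='nest' else get_image('top'))][:1])
look()
E
```

```text
t 25.7 pos [466.2 325.8 253.9] yaw 3.1288 F [0.3 0.4 0.2] w 84.9
shift [ 0.5 -4.4  7.2] spin 0.024 rows 1.0
tip dx 0 dy 0 0.69
collar dx 0 dy 1 0.75
rear dx 0 dy 0 0.97
rest dx 0 dy 0 0.75
w rear dx -4 dy -4 0.96
w collar dx -6 dy -6 0.97
w tip dx -7 dy -7 0.98
w rest dx -6 dy -5 0.98
latch cols [2, 2, 2, 1, 3, 26, 40, 42, 42, 41, 39, 33, 19, 19, 19, 19, 20, 20, 22, 26, 26, 24, 26, 19, 0, 0]
pull_hook [([473.0, 324.0, 76.0], 0.9)]
nest [([474.0, -47.0, 35.0], 0.67)]
t 25.95 pos [463.6 324.1 247.7] yaw 3.1288 F [ 0.6  0.2 -0.2] w 84.7
shift [  17.6 -283.2  206.1] spin 0 rows 9.0
244 [80, 75, 88, 89, 118, 169, 183, 150, 95, 95, 101, 100] 271.2068965517241
254 [58, 61, 54, 56, 112, 170, 184, 150, 86, 68, 71, 73] 271.69642857142856
[159 157 154 165 189 192] [192 186 156 110 124 157]
top latch reg 0.62 [226 266] [231 300] [228.56 284.47] 108
top red 96 [228.41 282.71] [226 267] [230 297]
scene latch reg 0.61 [210 302] [225 304] [216.48 302.74] 31
scene red 55 [216.64 302.07] [209 300] [227 304]
```

```bash
python3 -c "
from h import *
print(finish_job())"
```

```text
the job is handed in; nothing more can be done
None
```

The job is handed in at about 26 s: the nest is drawn out with the latch down behind the keeper, the highest pull I read was about 17 N, and the hook is back in its rest as found.

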